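# Wedge the spring clip off a roller mixer's axle

### The arm

A 6-joint arm with a two-finger parallel gripper is mounted at the origin on the work surface. World frame = base frame: x ahead of the robot, y to its left, z up, the work surface at z = 0. Lengths are in mm, angles in rad, forces in N, time in s.
With the tool pointing down it reaches from about 275 to 850 mm from the base axis. Payload 5.2 kg.
Tool frame: the origin (TCP) lies midway between the tips of the shut fingers; the grasp point (between the pads) lies arm.pinch_z behind it (arm.pinch_z is the distance from the TCP to the grasp point, in mm); z points along the fingers, y is the direction in which the jaws open and shut (so a half turn about z gives the same grasp; the last joint's range is limited). The gripper opens to 85 mm and grips with 20 to 120 N. Pads are 22 mm wide; open, the fingers measure 114 mm over their backs; the gripper's body (76 mm by 85 mm) begins 54 mm behind the grasp point. The pads swing forward as they close: fully open they stand 13 mm farther back than shut.
Start: joints at [1.077, 0.259, 1.535, -0, 1.348, -0.203], TCP at [157.673, 526.92, 231.31] pointing down, gripper open.
Joint ranges: [-3.14, 3.14], [-0.91, 2.08], [0.19, 2.58], [-1.22, 4.36], [0.22, 2.71], [-3.12, 3.12]. Speed limits (rad/s): [2.57, 2.57, 3.14, 3.14, 3.14, 3.14].

### API

Orientations are given as a unit quaternion [w, x, y, z].
In Python, from workcell import arm gives the robot as it stands.
- The arm moves only by the tool jog_arm, never from a script. Its argument "deltas" is a list that holds one entry, the list of rows, each a list of 7 numbers: the shift along the tool's x, y, z in mm, then the turn, a rotation vector about the tool's x, y, z in degrees, then the opening, from 0 (shut) to 1 (fully open). In form: [[[dx, dy, dz, rx, ry, rz, grip], ...]]. A call has 1 to 20 rows; each row is the pose to reach, as a shift and turn from the pose commanded when the call began, along the tool's axes at that moment; what a row does not reach only later rows make up. A row lasts 1/8 s, in which the tool goes at most 62.5 mm and 10.7 degrees, less where a joint would pass 70% of its speed; a pose out of reach is approached as far as the arm can. A call with a gripper value outside its range is refused whole. The fingers move at their own pace and stop on an object; "squeeze" is the grip in N (left out, the last holds). Time passes only in rows, so rows that repeat a pose let the fingers close. It gives the time, the measured TCP pose, the force and the opening at its end, in the units of the state.
- arm.sense(): the state, without advancing time (a new reading comes with each control period).
- arm.camera(name): name is "scene" or "top" or "wrist"; returns (picture, depth): 400x640x3 uint8, blue, green, red; 400x640 float32, mm along the optical axis (not along the pixel's ray), 0 where there is no reading.
- arm.camera_model(name): a dict with "fx", "fy", "cx", "cy" (pixels), "distortion" ([k1, k2, p1, p2, k3] as OpenCV has them; the pictures are not rectified), "T" (4x4, takes a point from camera to world coordinates). Camera axes: x right, y down, z forward; pixel columns grow to the right and rows downward; lengths in mm; the calibration is good to about 2 mm. A picture is of the moment at which its call begins: read the wrist's pose just before it. camera_model takes no time and is no camera call; for the wrist camera it gives the pose at the moment of the call.
- arm.job_done(): hands the job in, once; it reports no verdict.
The state is a dict: "time": time; "joints": joint angles; "joint_velocities": joint speeds; "joint_torque": joint torques, N m; "position": TCP position; "tool_rot": TCP orientation; "contact_force": force on the tool from outside, world axes, zero at the start; "ft_torque": the same for the moment, N m; "width": opening from 0.0 (shut) to 1.0 (fully open).
Only numpy, scipy, OpenCV 4.12 (cv2) and the standard library are available. Lean on these libraries where they do the work, as an engineer would, in place of code of your own. Each camera call takes 0.05 s, during which the arm holds its last target.

### The job

The loose roller of the bottle roller has to come out for washing, so take off the black spring clip that locks its axle: pick up the orange wedge, rest its blade lightly on the bare end of the axle and slide it along the axle under the clip's crown until the clip springs up off its groove; never pull at the clip with the fingers while it still grips, and neither press the wedge hard on the axle nor ram it into the clip. Draw the wedge out gently, so that the freed clip stays perched on the axle and does not fall, lay the wedge back flat on its pad, then set the clip down in the blue dish, and leave the other things where they stand.

Things in the scene. Friction and masses are not known exactly. Their poses are not given: they have to be found in the camera images.
- mixer: Bottle roller mixer, fixed: white housing 316 x 175 mm, 42 mm high, two black rollers along it. Origin at the level of its feet, 75 mm below axle_groove; x points along the rollers into the machine, z up. The loose roller (40 mm thick, end face at x = 44 mm) has a level steel axle, 15 mm in diameter; the captive one is 75 mm off on the -y side. Housing from x = 6 mm on.
- axle_groove (a point): Point on the loose roller's axle centre line, mid-way in the groove (15.6 mm wide, 12 mm in diameter) where the clip sits; mixer's axes. Inboard of the clip the axle lies in an open slot between two white cheeks (x 11.2 to 22 mm, 8 to 12.5 mm off to either side, tops 28 mm above this point); between them nothing is in the way above the axle until the roller's face at x = 44 mm.
- axle_end (a point): Centre of the axle's flat bare end, 24 mm outboard (-x) of axle_groove, same axes. The bare 15 mm thick stretch between the end and the groove is 16 mm long; its top is 7.5 mm above this point. The axle does not turn.
- clip_mid (a point): Middle of the black spring clip astride the axle, half-way up: 21 mm high, 23 mm across (y), 30 g. Its crown, a 6 mm wide strip, bridges the axle with a 13 mm wide passage below; seated, its underside is 4.5 mm above the axle's top. Two flat side skirts, 23 mm apart (x -7 to 10 mm, upper 10 mm of the clip), are the grip from above; a flat tongue (to x = 17 mm) lies between the slot's cheeks.
- clip_axis (a point): Point of the clip 3.4 mm below clip_mid; on the axle's centre line while the clip is seated. A blade slid in along +x lifts the crown against the sprung jaws (up to about 8 N down on the blade, 9 N of push, half-way). Lifted some 7 mm, the clip springs up by itself within about 0.5 s and perches loosely, upright, 11.5 mm above its seat. Let go earlier, it snaps back.
- clip: The clip as a whole; its origin is the same point as clip_axis. Once freed, it comes away straight up.
- wedge_grip (a point): Middle of the orange nylon wedge's handle, half-way up (14 mm above its underside). x points to the blade's tip, z up. Handle 85 mm long, 20 mm wide, 28 mm high; tool about 95 g. The blade, 6 mm wide, comes out of the handle's front face (40 mm ahead of this point); its flat underside is 8 mm above the handle's underside. It is slippery on the axle and the clip.
- wedge_tip (a point): Tip of an unbent blade, in the plane of its underside: 98 mm ahead of and 6 mm below wedge_grip, same axes. Blade 58 mm long; its top is 2.5 mm above the underside at the tip, rises evenly to 12 mm at 21 mm behind it, then stays level; the last 5 mm of the underside are bevelled up by 1.2 mm. The used nylon has taken a set: the blade leans up or down from its root, its tip up to 2.3 mm off.
- wedge: The wedge as a whole; its origin is on its flat underside, 14 mm below wedge_grip.
- pad: White bench pad, 190 x 70 x 4 mm, fixed; origin at the centre of its underside, x along its length. The wedge lies on it at the start, underside down.
- dish: Blue round dish, 110 mm across at the rim, 32 mm high, fixed; origin at the centre of its foot, inner floor about 5 mm above the bench.
- sample_bottle: Lying glass bottle with a red cap on the two rollers, 44 mm thick; a bystander.
- beaker: Clear plastic beaker, 86 mm across, 115 mm high, standing; a bystander.
- tube_rack: Green rack with capped tubes, 200 x 72 mm, 102 mm high; a bystander.
Things that resemble listed ones, but are neither listed nor needed, are in the scene too. Of the things that look like the wedge, take the one that is farthest from the robot's base at the start.

How it is judged (in metres and radians):
On the way, in this order (a step that is already met when the one before it is completed fails the run):
1. the wedge's blade rests on the bare end of the axle, in front of the clip that still sits in its groove (contact force between wedge and mixer above 0.4 N and x of wedge_tip in the frame of axle_groove between -0.024 and -0.003 m and z of wedge_tip in the frame of axle_groove between 0.003 and 0.014 m and distance between clip_axis and axle_groove below 0.006 m), for 0.1 s.
2. the blade is under the clip's crown and bears on it while the clip is still held by its jaws (contact force between wedge and clip above 1 N and x of wedge_tip in the frame of axle_groove above 0.002 m and z of wedge_tip in the frame of axle_groove below 0.014 m and distance between clip_axis and axle_groove below 0.006 m), for 0.05 s.
3. the clip has sprung up off its groove (distance between clip_axis and axle_groove above 0.009 m), for 0.1 s.
At the end, for the whole second after the job is handed in: The clip lies at rest in the dish (its middle within 42 mm of the dish's axis and lower than 35 mm above the bench), the wedge lies flat (within 0.12 rad) and at rest on its pad (middle of the handle within 60 mm along and 35 mm across of the pad's centre), and both are let go (horizontal distance between clip_mid and dish below 0.042 m and height (world z) of clip_mid below 0.035 m and linear speed of each of clip, wedge below 0.02 m/s and x of wedge_grip in the frame of pad between -0.06 and 0.06 m and y of wedge_grip in the frame of pad between -0.035 and 0.035 m and height (world z) of wedge_grip below 0.024 m and angle between wedge_grip's own z axis and vertical below 0.12 rad and contact force between the fingers and clip below 0.1 N and contact force between the fingers and wedge below 0.1 N); the robot touches nothing.
It fails at once if the wedge presses or strikes the mixer (axle, slot or roller) with more than 16 N (contact force between wedge and mixer above 16 N).
It fails at once if the wedge is forced against the clip with more than 20 N (contact force between wedge and clip above 20 N).
It fails at once if the fingers touch the clip while it still grips the axle (contact force between the fingers and clip above 0.5 N and distance between clip_axis and axle_groove below 0.006 m).
It fails at once if the clip, not held, falls or flies faster than 0.9 m/s (a fall of about 40 mm) (linear speed of clip above 0.9 m/s and contact force between the fingers and clip below 0.05 N).
It fails at once if the sample bottle, the beaker or the tube rack is shifted by more than 25 mm (distance of any of sample_bottle, beaker, tube_rack from where it was at the start of the episode above 0.025 m).
It also fails if it takes over 69 s, if anything falls off the work surface, if the arm or the gripper's body presses on something with over 40 N, if the wrist force passes 120 N, or if a joint passes its speed limit or range.

## Working session

There is one attempt and no reset: what is moved stays moved. The work goes in short steps, Python scripts to look and compute and a tool call to move; the robot and the scene stay as the last step left them, time stands still between calls to the robot, and variables do not carry over. Pictures are saved under pics/ and viewed, and the job is handed in when it is done.

Besides the shell and the picture viewer there is one more tool, called after "Request:" as name(argument=value, ...) on one line, values as JSON. jog_arm: Moves the arm, as the interface text tells. Its arguments: {"type":"object","properties":{"deltas":{"type":"array"},"squeeze":{"type":"number"}},"required":["deltas"]}

```bash
ls; mkdir -p pics; cat > h.py <<'E'
import numpy as np, cv2
from workcell import arm
from scipy.spatial.transform import Rotation as R
def snap(n,tag):
    M=arm.camera_model(n); p,d=arm.camera(n)
    np.savez(f'pics/{tag}.npz',p=p,d=d,T=np.array(M['T']),K=np.array([[M['fx'],0,M['cx']],[0,M['fy'],M['cy']],[0,0,1.]]),D=np.array(M['distortion'],float))
    cv2.imwrite(f'pics/{tag}.png',p); return p,d
def load(tag): return np.load(f'pics/{tag}.npz')
def ray(s,uv):
    q=cv2.undistortPoints(np.array(uv,float).reshape(-1,1,2),s['K'],s['D']).reshape(-1,2)
    r=np.c_[q,np.ones(len(q))]@s['T'][:3,:3].T
    return s['T'][:3,3],r
def onz(s,uv,z):
    o,r=ray(s,uv); return o+r*((z-o[2])/r[:,2])[:,None]
def pts(s,uv):
    uv=np.array(uv).reshape(-1,2); o,r=ray(s,uv); d=s['d'][uv[:,1].astype(int),uv[:,0].astype(int)]
    return o+r*d[:,None]
def crop(tag,x0,y0,x1,y1,f,out):
    p=cv2.imread(f'pics/{tag}.png')[y0:y1,x0:x1]
    cv2.imwrite(f'pics/{out}.png',cv2.resize(p,None,fx=f,fy=f,interpolation=cv2.INTER_CUBIC))
E
python3 - <<'E'
from h import *
print(arm.sense(), arm.pinch_z)
for n in('scene','top','wrist'): 
    snap(n,n+'0'); s=load(n+'0'); print(n,s['K'][0,0],s['T'].round(3).tolist(),s['D'])
E
```

```text
pics
{'time': 0.0, 'joints': array([ 1.07716998e+00,  2.59377264e-01,  1.53612469e+00, -2.69585964e-06,
        1.34797955e+00, -2.02786003e-01]), 'joint_velocities': array([ 0.00019681,  0.00011197,  0.00041883, -0.00139598, -0.00064486,
        0.00085451]), 'joint_torque': array([ 1.01853962e-03, -4.46033406e+01, -2.90572393e+01, -2.59315784e-04,
        1.15585668e-02, -4.59643331e-05]), 'position': array([157.42614583, 526.42452355, 230.43955015]), 'tool_rot': array([-3.21014694e-04,  1.44907817e-01,  9.89444709e-01, -8.88197299e-04]), 'contact_force': array([0.54697484, 0.24863543, 0.16783781]), 'ft_torque': array([-0.00100378, -0.01359936, -0.03347869]), 'width': 1.0019925243807604} 18.700000000000003
scene 406.8252953144115 [[-0.378, 0.718, -0.585, 1142.249], [0.926, 0.281, -0.253, 128.494], [-0.017, -0.637, -0.771, 956.757], [0.0, 0.0, 0.0, 1.0]] [-0.04511554  0.          0.          0.          0.        ]
top 432.4105344840333 [[-0.004, -0.993, 0.121, 395.009], [-1.0, 0.004, 0.001, -163.762], [-0.002, -0.121, -0.993, 1043.415], [0.0, 0.0, 0.0, 1.0]] [-0.07193723  0.          0.          0.          0.        ]
wrist 301.50335543643524 [[0.286, 0.917, 0.279, 86.551], [0.958, -0.273, -0.085, 546.612], [-0.002, 0.291, -0.957, 373.39], [0.0, 0.0, 0.0, 1.0]] [-0.0420584  0.         0.         0.         0.       ]
```

View pics/scene0.png

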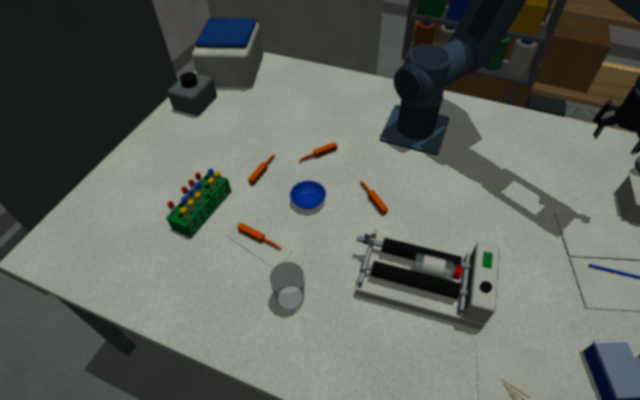

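View pics/top0.png

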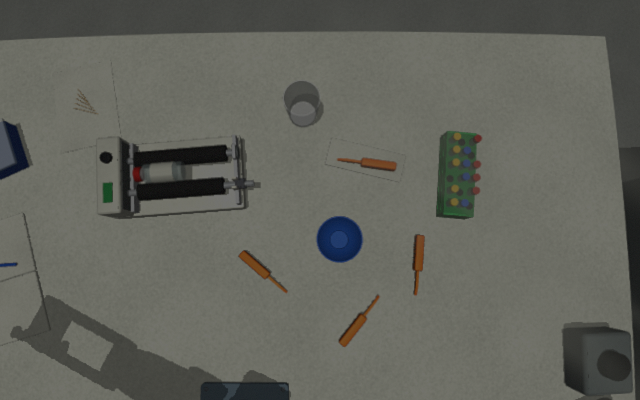

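View pics/wrist0.png

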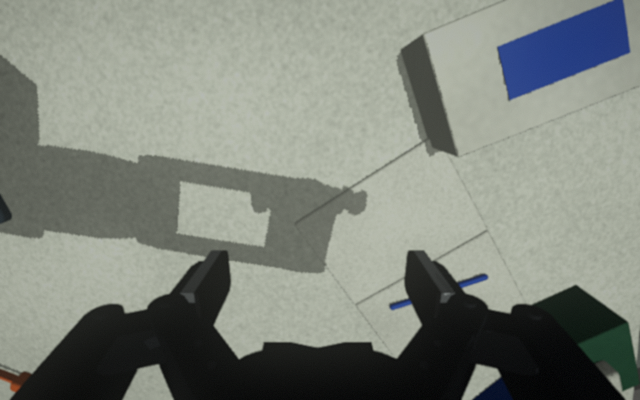

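The top view shows the wedge on the pad at about (365,162), blade tip to the left. The bare axle end is at about (259,184), the dish at (340,239) and the farthest orange tool is the one on the pad. I'll measure these coarsely first.

```bash
python3 - <<'E'
from h import *
s=load('top0'); p=s['p']; hsv=cv2.cvtColor(p,cv2.COLOR_BGR2HSV)
m=cv2.inRange(hsv,(5,120,80),(20,255,255))
n,l,st,c=cv2.connectedComponentsWithStats(m)
for i in range(1,n):
    if st[i,4]>60:
        X=onz(s,c[i],18)[0]; print('orange',c[i].round(1),st[i,4],X.round(1),np.hypot(X[0],X[1]))
m=cv2.inRange(hsv,(100,120,60),(130,255,255)); n,l,st,c=cv2.connectedComponentsWithStats(m)
for i in range(1,n):
    if st[i,4]>200: print('blue',c[i].round(1),st[i],onz(s,c[i],20)[0].round(1))
for z,uv in((82,(260,184)),(75,(240,184)),(75,(230,184)),(4,(337,162)),(18,(397,166)),(4,(330,138)),(4,(406,150)),(4,(401,182)),(4,(325,165))):
    print(z,uv,onz(s,[uv],z).round(1),pts(s,[uv]).round(1))
crop('top0',210,110,420,220,3.8,'c0')
E
```

```text
orange [373.4 162.8] 296 [ 621.1 -308.6   18. ] 693.5694300259198
orange [418.7 258.1] 338 [ 391.2 -411.3   18. ] 567.6575597027936
orange [258. 268.] 344 [370.1 -31.8  18. ] 371.44549603971734
orange [355.7 325.9] 347 [ 235.3 -260.1   18. ] 350.6966965882688
blue [339.1 238.9] [ 317  217   45   45 1618] [ 437.6 -223.3   20. ]
82 (260, 184) [[559.3 -42.6  82. ]] [[573.8 -32.   -2.5]]
75 (240, 184) [[560.8   3.9  75. ]] [[558.2   1.3  90.1]]
75 (230, 184) [[560.9  26.8  75. ]] [[559.3  24.9  84.2]]
4 (337, 162) [[ 626.5 -221.2    4. ]] [[ 626.7 -221.2    3.1]]
18 (397, 166) [[ 613.1 -365.8   18. ]] [[ 616.1 -368.6    3.8]]
4 (330, 138) [[ 687.2 -204.6    4. ]] [[ 6.882e+02 -2.047e+02  3.000e-01]]
4 (406, 150) [[ 656.3 -392.1    4. ]] [[ 657.5 -393.1   -0.7]]
4 (401, 182) [[ 576.2 -377.2    4. ]] [[ 5.769e+02 -3.779e+02  2.000e-01]]
4 (325, 165) [[ 619.1 -191.7    4. ]] [[ 620.1 -191.8   -0.7]]
```

View pics/c0.png

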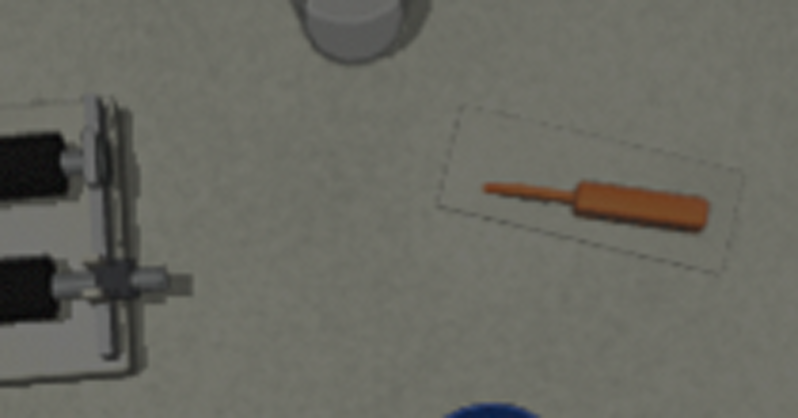

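```bash
cat >> h.py <<'E'
def Rt():
    q=arm.sense()['tool_rot']; return R.from_quat([q[1],q[2],q[3],q[0]])
def go(x,y,z,yaw,pitch=0):
    """delta for TCP target world mm, tool down with tool-x heading yaw deg, pitch>0 lifts tool x end"""
    s=arm.sense(); r=Rt()
    cx=np.array([np.cos(np.radians(yaw)),np.sin(np.radians(yaw)),0]); cz=np.array([0,0,-1.]); cy=np.cross(cz,cx)
    t=R.from_matrix(np.c_[cx,cy,cz]); t=R.from_rotvec(cy*np.radians(-pitch)*-1*-1)*t if pitch else t
    d=r.inv().apply(np.array([x,y,z])-s['position']); w=np.degrees((r.inv()*t).as_rotvec())
    print('pos',s['position'].round(1),'yaw',np.degrees(np.arctan2(*r.apply([1,0,0])[[1,0]])).round(2),'xaxis',r.apply([1,0,0]).round(4),'zax',r.apply([0,0,1]).round(4)); print('delta',d.round(1),w.round(2),'dist',np.linalg.norm(d).round(1))
E
python3 -c "
from h import *
go(560,-60,190,90)"
```

```text
pos [157.5 526.5 230.7] yaw 163.34 xaxis [-9.580e-01  2.867e-01  3.000e-04] zax [-7.0e-04 -1.3e-03 -1.0e+00]
delta [-553.8 -446.4   41.1] [-8.000e-02  4.000e-02  7.334e+01] dist 712.5
```

Request:
jog_arm(deltas=[[[-554, -446, 41, 0, 0, 73.3, 1], [-554, -446, 41, 0, 0, 73.3, 1], [-554, -446, 41, 0, 0, 73.3, 1], [-554, -446, 41, 0, 0, 73.3, 1], [-554, -446, 41, 0, 0, 73.3, 1], [-554, -446, 41, 0, 0, 73.3, 1], [-554, -446, 41, 0, 0, 73.3, 1], [-554, -446, 41, 0, 0, 73.3, 1], [-554, -446, 41, 0, 0, 73.3, 1], [-554, -446, 41, 0, 0, 73.3, 1], [-554, -446, 41, 0, 0, 73.3, 1], [-554, -446, 41, 0, 0, 73.3, 1], [-554, -446, 41, 0, 0, 73.3, 1], [-554, -446, 41, 0, 0, 73.3, 1], [-554, -446, 41, 0, 0, 73.3, 1]]])

```text
time: 2.02
position: [559.8, -57.6, 190.6]
tool_rot: [-0.0, 0.706, 0.708, 0.0]
contact_force: [-0.9, 1.1, 0.6]
width: 1.003
```

```bash
python3 -c "
from h import *
snap('wrist','w1'); go(610,-330,160,80); print(arm.sense()['time'],arm.sense()['contact_force'],arm.camera_model('wrist')['T'].round(2) if 1 else 0)"
```

```text
pos [560.  -57.7 190.7] yaw 90.14 xaxis [-2.5e-03  1.0e+00  1.0e-04] zax [ 2.e-04  1.e-04 -1.e+00]
delta [-272.4   49.3   30.7] [ 1.000e-02 -1.000e-02  1.014e+01] dist 278.5
2.075 [-0.16083215  0.45694042 -0.42002381] [[ 1.0000e+00  0.0000e+00  0.0000e+00  5.6018e+02]
 [ 0.0000e+00 -9.6000e-01 -2.9000e-01  1.5370e+01]
 [-0.0000e+00  2.9000e-01 -9.6000e-01  3.3353e+02]
 [ 0.0000e+00  0.0000e+00  0.0000e+00  1.0000e+00]]
```

View pics/w1.png

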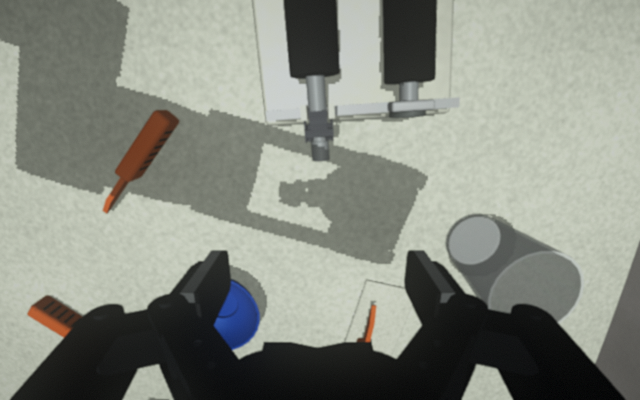

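```bash
python3 -c "
from h import *
crop('w1',270,60,370,170,5.4,'c1')
s=load('w1')
for v in range(100,170,4): print(v,s['d'][v,304:336:2].round(0).astype(int))
"
```

```text
100 [276 276 240 239 238 237 239 236 238 238 240 275 276 274 275 275]
104 [276 276 242 240 240 239 239 239 238 238 241 243 219 219 219 218]
108 [220 218 246 243 240 240 240 240 240 239 241 244 221 218 219 219]
112 [221 219 249 234 234 232 234 233 234 234 234 234 226 219 220 221]
116 [222 221 249 235 235 235 234 235 235 234 235 234 234 220 221 220]
120 [222 223 281 236 236 236 235 237 236 236 235 236 283 281 238 283]
124 [238 325 251 237 237 236 236 237 236 236 236 235 241 244 239 323]
128 [239 242 241 238 238 238 238 237 238 237 237 239 241 246 239 325]
132 [325 238 238 238 239 239 238 238 238 239 238 238 238 238 238 327]
136 [327 239 239 239 239 240 239 239 239 249 248 248 245 243 242 327]
140 [330 244 248 245 249 249 249 249 248 249 248 252 253 328 330 329]
144 [330 331 331 330 252 249 249 248 248 248 248 248 253 330 331 330]
148 [332 332 332 333 253 252 249 249 247 249 250 250 253 332 332 332]
152 [333 333 333 333 256 251 249 249 249 249 250 252 254 332 333 333]
156 [335 336 335 335 257 253 252 251 250 250 250 252 254 335 333 334]
160 [336 336 335 335 337 254 252 251 252 254 251 253 335 337 336 335]
164 [337 336 337 337 336 338 337 336 337 337 338 336 336 337 337 337]
168 [338 339 338 338 339 338 340 338 338 337 338 339 340 338 339 338]
```

View pics/c1.png

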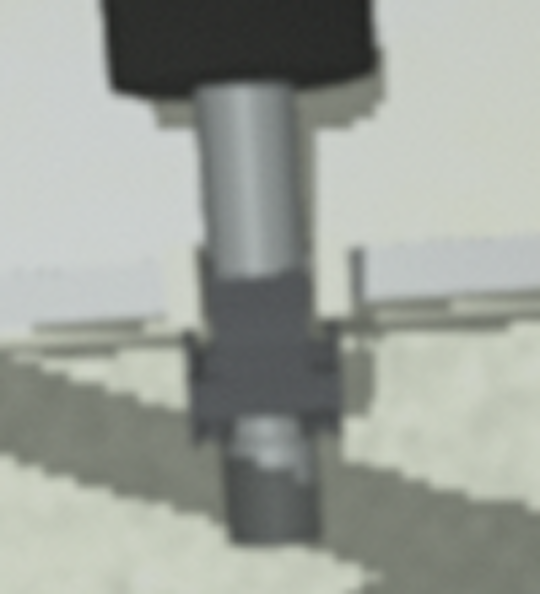

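```bash
python3 -c "
from h import *
s=load('w1'); g=s['d']
# depth-based silhouettes of axle
for v in list(range(84,106,3))+list(range(142,160,2)):
    row=g[v,300:340]; m=np.where((row>228)&(row<(262 if v>120 else 258)))[0]+300
    # mid by edges on z=75
    P=onz(s,[(m.min()-.5,v),(m.max()+.5,v)],76); T=pts(s,[((m.min()+m.max())//2,v)])
    print(v,m.min(),m.max(),P[:,0].round(1),'mid',P.mean(0).round(1),'w',(P[1,0]-P[0,0]).round(1),'top',T.round(1))
P=onz(s,[(319.6,160.3)],77);print('end',P)
# clip crown/skirts
print(pts(s,[(317,v) for v in range(108,142,3)]).round(1))
print(onz(s,[(305,128),(333,126)],88).round(1))
"
```

```text
84 307 324 [551.2 565.7] mid [558.5  32.7  76. ] w 14.5 top [[558.1  32.2  83.4]]
87 307 325 [551.2 566.5] mid [558.9  30.4  76. ] w 15.3 top [[558.9  29.9  83.8]]
90 307 325 [551.2 566.6] mid [558.9  28.1  76. ] w 15.4 top [[558.9  27.7  83.9]]
93 307 325 [551.2 566.6] mid [558.9  25.8  76. ] w 15.4 top [[558.9  25.4  84.5]]
96 307 325 [551.2 566.6] mid [558.9  23.4  76. ] w 15.4 top [[558.9  23.2  84.4]]
99 308 325 [552.  566.6] mid [559.3  21.1  76. ] w 14.7 top [[558.9  20.9  84. ]]
102 308 325 [551.9 566.7] mid [559.3  18.8  76. ] w 14.7 top [[558.9  18.7  83.3]]
105 308 327 [551.9 568.3] mid [560.1  16.4  76. ] w 16.4 top [[559.7  16.4  83.6]]
142 311 328 [554.3 569.5] mid [561.9 -13.7  76. ] w 15.2 top [[561.5 -12.8  84. ]]
144 311 328 [554.3 569.6] mid [561.9 -15.4  76. ] w 15.3 top [[561.5 -14.4  84.1]]
146 311 328 [554.3 569.6] mid [562.  -17.1  76. ] w 15.3 top [[561.5 -16.   84.5]]
148 312 328 [555.2 569.6] mid [562.4 -18.8  76. ] w 14.5 top [[562.3 -17.5  85.2]]
150 312 328 [555.2 569.6] mid [562.4 -20.5  76. ] w 14.5 top [[562.3 -19.4  83.6]]
152 312 329 [555.1 570.5] m
[... 157 characters left out ...]
 570.6] mid [562.9 -25.6  76. ] w 15.4 top [[562.4 -24.3  84.3]]
158 312 329 [555.1 570.6] mid [562.9 -27.3  76. ] w 15.5 top [[562.4 -25.9  84.7]]
end [[562.09948204 -29.15359644  77.        ]]
[[ 5.597e+02  1.410e+01  8.350e+01]
 [ 5.598e+02  1.180e+01  9.040e+01]
 [ 5.598e+02  9.600e+00  9.100e+01]
 [ 5.598e+02  7.300e+00  9.040e+01]
 [ 5.598e+02  5.000e+00  9.080e+01]
 [ 5.598e+02  2.800e+00  9.150e+01]
 [ 5.598e+02  4.000e-01  9.060e+01]
 [ 5.598e+02 -1.900e+00  9.040e+01]
 [ 5.598e+02 -4.200e+00  9.070e+01]
 [ 5.598e+02 -6.500e+00  9.090e+01]
 [ 5.598e+02 -9.600e+00  8.340e+01]
 [ 5.598e+02 -1.220e+01  8.250e+01]]
[[ 5.502e+02 -1.300e+00  8.800e+01]
 [ 5.725e+02  3.000e-01  8.800e+01]]
```

The axle runs at about 94.3° yaw. Its end is near (562.3,-28) and the groove near (560.4,-4). The axle top reads z≈84 where it should be 82.5, so the wrist camera reads about 1.5 mm high. Next, a look at the wedge.

Request:
jog_arm(deltas=[[[-345, 45, 30, 0, 0, 10, 1], [-345, 45, 30, 0, 0, 10, 1], [-345, 45, 30, 0, 0, 10, 1], [-345, 45, 30, 0, 0, 10, 1], [-345, 45, 30, 0, 0, 10, 1], [-345, 45, 30, 0, 0, 10, 1], [-345, 45, 30, 0, 0, 10, 1], [-345, 45, 30, 0, 0, 10, 1]]])

```text
time: 3.08
position: [605.9, -402.6, 160.3]
tool_rot: [-0.0, 0.766, 0.643, 0.0]
contact_force: [-0.3, 0.1, -0.0]
width: 1.003
```

```bash
python3 -c "
from h import *
snap('wrist','w2'); go(610,-330,160,80)"
```

```text
pos [ 606.1 -402.2  160.7] yaw 80.13 xaxis [1.714e-01 9.852e-01 7.000e-04] zax [ 0.e+00  7.e-04 -1.e+00]
delta [71.8 -8.5  0.7] [-0.01 -0.04  0.13] dist 72.3
```

View pics/w2.png

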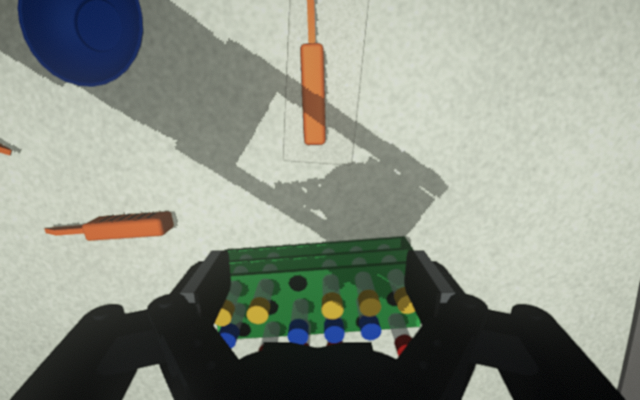

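```bash
python3 -c "
from h import *
s=load('w2'); hsv=cv2.cvtColor(s['p'],cv2.COLOR_BGR2HSV)
m=cv2.inRange(hsv,(3,110,60),(20,255,255)); m[:, :285]=0; m[160:]=0; m[:,345:]=0
# points with depth, top surface
for v in range(0,150,6):
    c=np.where(m[v])[0]
    if len(c)<3: continue
    P=onz(s,[(c.min()-.5,v),(c.max()+.5,v)],32 if v>45 else 20); u=int(c.mean()); T=pts(s,[(u,v)])[0]
    print(v,c.min(),c.max(),P[0].round(1),P[1].round(1),'mid',P.mean(0)[:2].round(1),T.round(1))
"
```

```text
0 307 313 [ 624.8 -244.8   20. ] [ 630.5 -245.8   20. ] mid [ 627.7 -245.3] [ 627.5 -246.7   24.6]
6 307 313 [ 624.  -249.3   20. ] [ 629.7 -250.3   20. ] mid [ 626.9 -249.8] [ 626.8 -250.9   24.1]
12 308 314 [ 624.  -253.9   20. ] [ 629.8 -254.9   20. ] mid [ 626.9 -254.4] [ 626.8 -255.5   24.1]
18 308 314 [ 623.2 -258.4   20. ] [ 629.  -259.4   20. ] mid [ 626.1 -258.9] [ 626.  -259.7   23.2]
24 308 314 [ 622.4 -262.9   20. ] [ 628.2 -264.    20. ] mid [ 625.3 -263.4] [ 625.2 -264.8   25.6]
30 308 314 [ 621.5 -267.5   20. ] [ 627.4 -268.5   20. ] mid [ 624.5 -268. ] [ 624.4 -269.    24.4]
36 309 314 [ 621.5 -272.3   20. ] [ 626.6 -273.2   20. ] mid [ 624.  -272.7] [ 623.6 -273.2   22.8]
42 309 314 [ 620.7 -276.9   20. ] [ 625.7 -277.8   20. ] mid [ 623.2 -277.4] [ 622.7 -278.1   24.5]
48 301 322 [ 613.3 -282.6   32. ] [ 631.2 -285.7   32. ] mid [ 622.2 -284.1] [ 621.8 -284.    31.9]
54 301 323 [ 612.5 -287.1   32. ] [ 631.2 -290.4   32. ] mid [ 621.8 -288.7] [ 621.8 -288.8   32.2]
60 301 323 [ 611.6 -291.6   32. ] [ 630.5 -294.9   32. ] mid [ 621.  -293.3] [ 621.  -293.2   31.5]
66
[... 699 characters left out ...]
108 303 323 [ 606.2 -329.9   32. ] [ 624. -333.   32.] mid [ 615.1 -331.5] [ 615.1 -331.5   31.8]
114 303 324 [ 605.2 -334.9   32. ] [ 624.1 -338.1   32. ] mid [ 614.6 -336.5] [ 614.2 -336.4   33.4]
120 304 324 [ 605.1 -340.    32. ] [ 623.2 -343.2   32. ] mid [ 614.2 -341.6] [ 614.2 -341.6   32.5]
126 304 324 [ 604.2 -345.1   32. ] [ 622.4 -348.2   32. ] mid [ 613.3 -346.6] [ 613.3 -346.7   31.8]
132 304 324 [ 603.3 -350.2   32. ] [ 621.5 -353.3   32. ] mid [ 612.4 -351.8] [ 612.4 -351.7   32.7]
138 304 324 [ 602.3 -355.3   32. ] [ 620.7 -358.5   32. ] mid [ 611.5 -356.9] [ 611.5 -356.9   32.4]
144 307 320 [ 604. -361.   32.] [ 616.3 -363.1   32. ] mid [ 610.1 -362.1] [ 609.6 -362.2   29.9]
```

```bash
python3 -c "
from h import *
go(617,-319.5,70,81.6);go(617,-319.5,7,81.6)"
```

```text
pos [ 606.1 -402.2  160.7] yaw 80.13 xaxis [1.714e-01 9.852e-01 7.000e-04] zax [ 0.e+00  7.e-04 -1.e+00]
delta [83.3 -3.4 90.7] [-0.01 -0.04 -1.47] dist 123.2
pos [ 606.1 -402.2  160.7] yaw 80.13 xaxis [1.714e-01 9.852e-01 7.000e-04] zax [ 0.e+00  7.e-04 -1.e+00]
delta [ 83.3  -3.4 153.7] [-0.01 -0.04 -1.47] dist 174.9
```

Request:
jog_arm(deltas=[[[83.3, -3.4, 70, 0, 0, -1.5, 1], [83.3, -3.4, 90, 0, 0, -1.5, 1], [83.3, -3.4, 120, 0, 0, -1.5, 0.6], [83.3, -3.4, 140, 0, 0, -1.5, 0.5], [83.3, -3.4, 153.5, 0, 0, -1.5, 0.5], [83.3, -3.4, 153.5, 0, 0, -1.5, 0.5], [83.3, -3.4, 153.5, 0, 0, -1.5, 0.5]]])

```text
time: 4.0
position: [617.5, -322.5, 8.1]
tool_rot: [0.001, 0.758, 0.653, 0.0]
contact_force: [-0.5, -0.3, 0.1]
width: 0.502
```

```bash
python3 -c "
from h import *
snap('wrist','w3');s=arm.sense();print(s['contact_force'],s['width']); go(617,-319.5,7,81.6)"
```

```text
[-0.76347248  0.23542967 -0.07608359] 0.4977176576741281
pos [ 617.5 -322.5    8.3] yaw 81.51 xaxis [ 0.1477  0.989  -0.0012] zax [ 0.002  -0.0015 -1.    ]
delta [ 2.9 -1.   1.3] [ 0.13  0.07 -0.09] dist 3.3
```

View pics/w3.png

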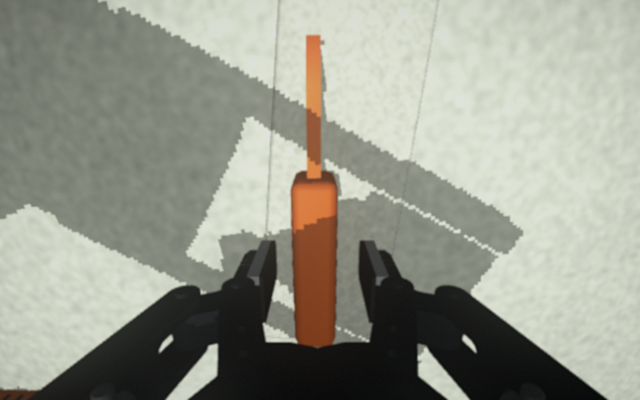

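Request:
jog_arm(deltas=[[[2, -1, 0, 0, 0, 0, 0.3], [2, -1, 0, 0, 0, 0, 0.2], [2, -1, 0, 0, 0, 0, 0], [2, -1, 0, 0, 0, 0, 0], [2, -1, 0, 0, 0, 0, 0], [2, -1, 0, 0, 0, 0, 0], [2, -1, 0, 0, 0, 0, 0]]], squeeze=60)

```text
time: 4.92
position: [616.6, -319.7, 7.9]
tool_rot: [0.001, 0.757, 0.653, 0.0]
contact_force: [-0.7, 0.8, 5.2]
width: 0.219
```

```bash
python3 -c "
from h import *
s=arm.sense();print(s['contact_force'],s['ft_torque'],s['width']); go(617,-319.5,7,81.6)"
```

```text
[-0.68353185  0.81427569  5.24774817] [ 0.07354748  0.18870999 -0.047467  ] 0.2190326474669331
pos [ 616.6 -319.7    7.9] yaw 81.54 xaxis [ 1.472e-01  9.891e-01 -6.000e-04] zax [ 1.1e-03 -8.0e-04 -1.0e+00]
delta [0.3 0.4 0.9] [ 0.07  0.04 -0.06] dist 1.0
```

```bash
python3 -c "
from h import *
go(571.2,-145.7,100,94.3)"
```

```text
pos [ 616.6 -319.7    7.9] yaw 81.54 xaxis [ 1.472e-01  9.891e-01 -6.000e-04] zax [ 1.1e-03 -8.0e-04 -1.0e+00]
delta [165.4 -70.4 -92.3] [  0.07   0.04 -12.76] dist 202.0
```

Request:
jog_arm(deltas=[[[0, 0, -5, 0, 0, 0, 0], [0, 0, -15, 0, 0, 0, 0], [0, 0, -35, 0, 0, 0, 0], [0, 0, -60, 0, 0, 0, 0], [0, 0, -90, 0, 0, 0, 0], [0, 0, -90, 0, 0, 0, 0]]])

```text
time: 5.68
position: [618.2, -320.8, 101.5]
tool_rot: [0.004, 0.757, 0.653, 0.001]
contact_force: [0.1, 0.1, -0.1]
width: 0.223
```

```bash
python3 -c "
from h import *
snap('wrist','w4');snap('scene','s4');s=arm.sense();print(s['contact_force'],s['ft_torque'],s['width']); go(571.2,-145.7,100,94.3)
crop('s4',180,180,340,300,5,'c4')"
```

```text
[ 0.2232622  -0.39859911 -1.91537715] [ 0.01186804  0.01991824 -0.0127006 ] 0.2191126721390187
pos [ 616.2 -319.5   97.4] yaw 81.54 xaxis [ 1.471e-01  9.891e-01 -5.000e-04] zax [ 8.e-04 -6.e-04 -1.e+00]
delta [165.2 -70.1  -2.7] [  0.04   0.03 -12.76] dist 179.5
```

View pics/w4.png

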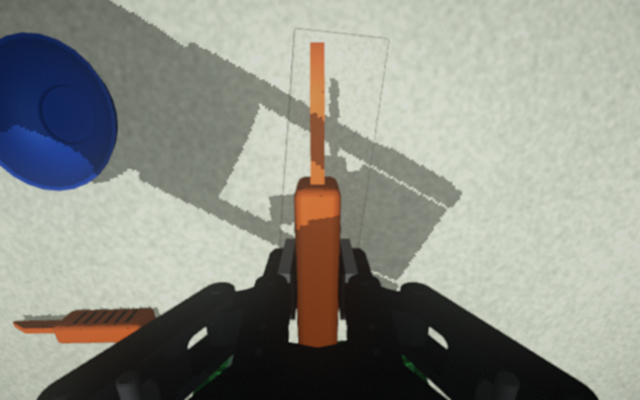

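View pics/c4.png

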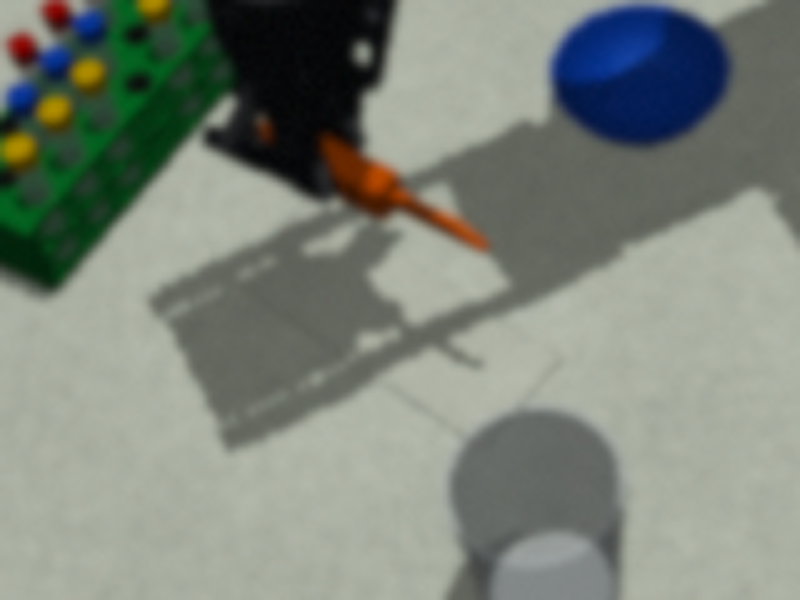

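```bash
cat > wm.py <<'E'
from h import *
def tool(tag,TC):
    s=load(tag); hsv=cv2.cvtColor(s['p'],cv2.COLOR_BGR2HSV)
    m=cv2.inRange(hsv,(3,110,40),(20,255,255)); m[:,:290]=0; m[:,345:]=0
    for v in list(range(38,70,4))+list(range(70,260,14)):
        c=np.where(m[v])[0]
        if len(c)<4: print(v,'-'); continue
        u=(c.min()+c.max())//2; D=np.median(s['d'][v-1:v+2,u-2:u+3])
        o,r=ray(s,[((c.min()+c.max())/2,v)]); P=o+r[0]*D
        # into tool frame (tool x,y,height above TCP)
        Q=TC[1].inv().apply(P-TC[0]); print(v,len(c),Q.round(2))
E
python3 -c "
from wm import *
s=arm.sense();tool('w4',(s['position'],Rt()))"
```

```text
38 -
42 -
46 13 [ 95.88   2.59 -11.35]
50 13 [ 94.29   2.59 -11.79]
54 14 [ 92.6    2.39 -12.86]
58 13 [ 91.06   2.59 -13.02]
62 13 [ 89.44   2.59 -13.77]
66 14 [ 87.74   2.38 -15.22]
70 13 [ 86.19   2.58 -15.5 ]
84 13 [ 80.65   2.58 -18.04]
98 13 [ 75.21   2.57 -20.38]
112 14 [ 69.8    2.37 -20.16]
126 13 [ 64.25   2.58 -20.15]
140 13 [ 58.52   2.59 -19.77]
154 13 [ 52.71   2.59 -19.97]
168 13 [ 46.7    2.6  -19.87]
182 37 [ 40.69   2.6  -20.45]
196 46 [ 36.65   2.77 -27.94]
210 45 [ 30.67   2.57 -28.26]
224 45 [ 24.32   2.58 -28.06]
238 44 [ 18.     2.8  -28.39]
252 46 [ 11.33   2.81 -28.36]
```

Request:
jog_arm(deltas=[[[55, -20, -3, 0, 0, -6, 0], [110, -50, -3, 0, 0, -12.8, 0], [150, -65, -3, 0, 0, -12.8, 0], [165, -70, -3, 0, 0, -12.8, 0], [165, -70, -3, 0, 0, -12.8, 0], [165, -70, -3, 0, 0, -12.8, 0], [165, -70, -3, 0, 0, -12.8, 0], [165, -70, -3, 0, 0, -12.8, 0]]])

```text
time: 6.78
position: [571.3, -147.0, 99.6]
tool_rot: [0.0, 0.68, 0.733, -0.0]
contact_force: [-0.5, 0.6, -1.4]
width: 0.22
```

```bash
python3 -c "
from wm import *
s=arm.sense();TC=(s['position'],Rt());snap('wrist','w5');snap('scene','s5');s=arm.sense();print(TC[0],s['position'],s['contact_force'],s['ft_torque']); tool('w5',TC)
crop('s5',300,190,400,270,8,'c5')"
```

```text
[ 571.30039853 -146.96045614   99.60487094] [ 571.18999672 -146.53577313   99.70843632] [ 0.57674025  0.62289696 -1.08937484] [-0.02711655 -0.02235611  0.03038644]
38 -
42 4 [98.61  1.97 -6.45]
46 14 [96.95  0.32 -7.2 ]
50 14 [95.23  0.33 -8.32]
54 13 [93.64  0.12 -8.74]
58 13 [91.99  0.13 -9.65]
62 13 [ 90.35   0.13 -10.56]
66 14 [ 8.873e+01 -7.000e-02 -1.138e+01]
70 14 [ 8.714e+01 -7.000e-02 -1.199e+01]
84 14 [ 8.164e+01 -6.000e-02 -1.385e+01]
98 14 [ 7.617e+01 -5.000e-02 -1.613e+01]
112 13 [ 70.74   0.15 -16.41]
126 14 [ 6.519e+01 -5.000e-02 -1.632e+01]
140 15 [ 59.48   0.16 -16.15]
154 13 [ 53.63   0.16 -16.06]
168 13 [ 47.77   0.17 -16.74]
182 37 [ 41.55   0.17 -16.32]
196 45 [ 37.46   0.18 -23.75]
210 45 [ 31.61   0.19 -24.5 ]
224 45 [ 25.38   0.19 -24.53]
238 44 [ 18.9    0.41 -24.45]
252 46 [ 12.25   0.42 -24.45]
```

View pics/w5.png

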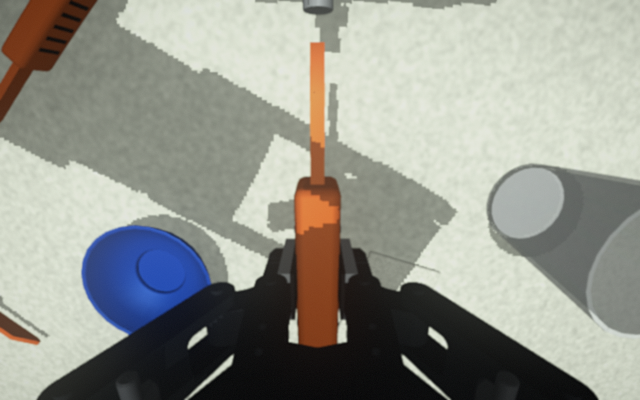

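View pics/c5.png

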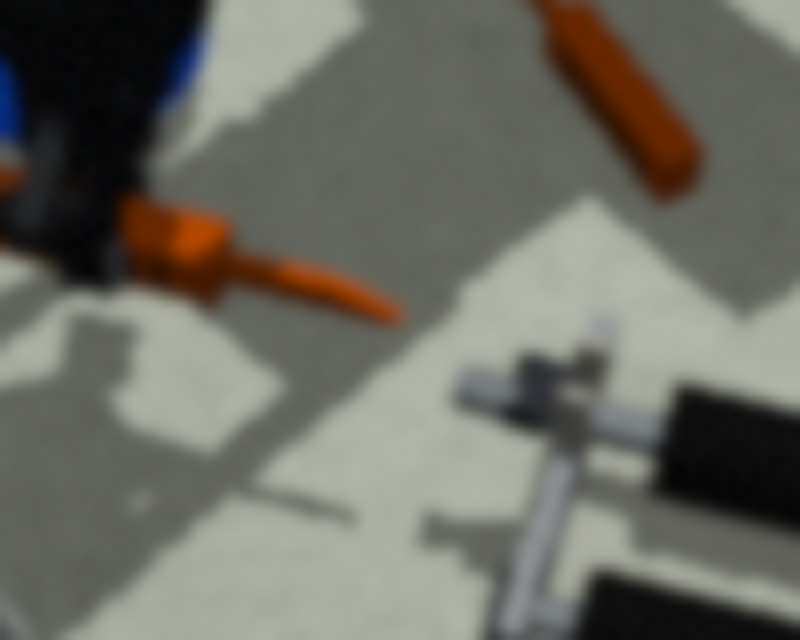

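Request:
jog_arm(deltas=[[[16, 0, 8, 0, 0, 0, 0], [32, 0, 15.5, 0, 0, 0, 0], [32, 0, 15.5, 0, 0, 0, 0], [32, 0, 15.5, 0, 0, 0, 0], [32, 0, 15.5, 0, 0, 0, 0], [32, 0, 15.5, 0, 0, 0, 0]]])

```text
time: 7.62
position: [569.0, -114.4, 84.6]
tool_rot: [0.0, 0.68, 0.733, 0.0]
contact_force: [-0.1, -0.3, -1.6]
width: 0.223
```

```bash
python3 -c "
from wm import *
s=arm.sense();TC=(s['position'],Rt());snap('wrist','w6');snap('scene','s6');s=arm.sense();print(TC[0],s['position'],s['contact_force'],s['ft_torque']);go(562.3+7.4,-28-98,80,94.3)
d=load('w6');T=lambda uv:TC[1].inv().apply(pts(d,uv)-TC[0]).round(1)
print(T([(u,80) for u in range(296,344,3)]))
crop('w6',260,0,380,90,6,'c6w')
crop('s6',300,190,400,270,8,'c6')"
```

```text
[ 568.95901486 -114.40159813   84.56265183] [ 568.86580799 -114.34964198   84.46285969] [ 0.25385192 -0.12448662 -1.59055861] [-0.01925622  0.01833689 -0.00792459]
pos [ 568.9 -114.3   84.5] yaw 94.31 xaxis [-7.520e-02  9.972e-01 -2.000e-04] zax [ 3.e-04 -2.e-04 -1.e+00]
delta [-11.7  -0.    4.5] [0.02 0.01 0.01] dist 12.5
[[ 90.8 -14.8  84.1]
 [ 90.7 -12.6  82.9]
 [ 90.8 -10.6  83.7]
 [ 90.8  -8.5  84.2]
 [ 90.9  -6.3  84.4]
 [ 83.1  -2.2 -14.5]
 [ 83.2  -1.1 -13.4]
 [ 83.1   0.2 -14.4]
 [ 83.2   1.4 -13.9]
 [ 83.2   2.6 -13.5]
 [ 90.8   6.4  84.1]
 [ 90.8   8.5  84. ]
 [ 90.9  10.7  84.3]
 [ 90.8  12.8  84. ]
 [ 91.   15.   85.5]
 [ 90.9  17.   84.3]]
```

View pics/c6w.png

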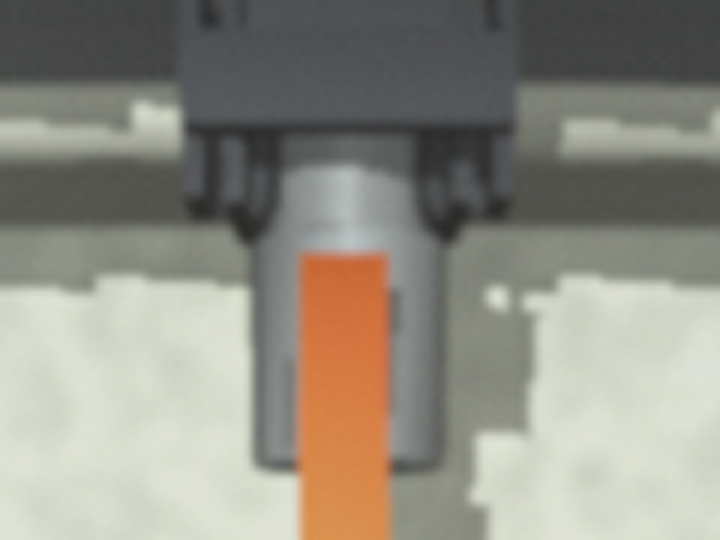

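View pics/c6.png

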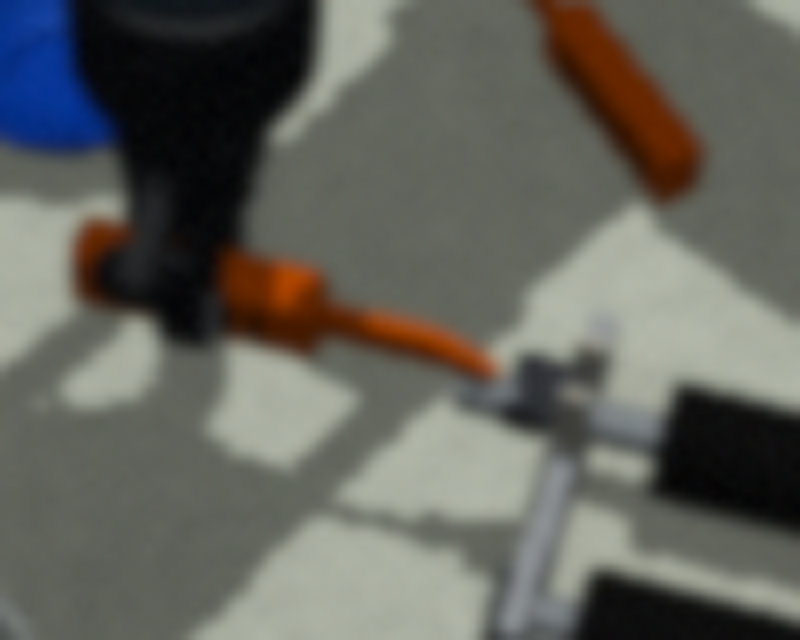

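Request:
jog_arm(deltas=[[[0, 0, 2, 0, 0, 0, 0], [0, 0, 4, 0, 0, 0, 0], [0, 0, 4, 0, 0, 0, 0]]])

```text
time: 8.1
position: [568.5, -114.0, 80.0]
tool_rot: [-0.0, 0.68, 0.733, -0.0]
contact_force: [0.1, -0.5, -0.8]
width: 0.226
```

Request:
jog_arm(deltas=[[[0, 0, 0.7, 0, 0, 0, 0], [0, 0, 0.7, 0, 0, 0, 0]]])

```text
time: 8.35
position: [568.8, -114.0, 79.7]
tool_rot: [0.0, 0.68, 0.733, 0.0]
contact_force: [0.9, 0.2, -0.1]
width: 0.22
```

Request:
jog_arm(deltas=[[[0, 0, 0.5, 0, 0, 0, 0], [0, 0, 0.5, 0, 0, 0, 0]]])

```text
time: 8.6
position: [568.9, -114.0, 79.3]
tool_rot: [0.0, 0.68, 0.733, 0.0]
contact_force: [-1.5, -0.3, 0.5]
width: 0.222
```

```bash
python3 -c "
from h import *
for i in range(3):
    s=arm.sense();print(s['position'].round(2),s['contact_force'].round(2),s['ft_torque'].round(3));arm.camera('top')
"
```

```text
[ 568.88 -114.05   79.35] [-1.47 -0.29  0.49] [0.177 0.018 0.035]
[ 568.86 -114.     79.32] [ 0.75 -0.72  1.57] [0.144 0.023 0.006]
[ 568.9  -114.03   79.33] [-1.04 -1.42  0.51] [0.143 0.068 0.068]
```

Request:
jog_arm(deltas=[[[1, 0, 0, 0, 0, 0, 0], [2.2, 0, 0, 0, 0, 0, 0], [3.4, 0, 0, 0, 0, 0, 0], [4.6, 0, 0, 0, 0, 0, 0], [5.8, 0, 0, 0, 0, 0, 0], [7, 0, 0, 0, 0, 0, 0], [8, 0, 0, 0, 0, 0, 0]]])

```text
time: 9.62
position: [568.2, -105.9, 79.2]
tool_rot: [0.0, 0.68, 0.733, 0.0]
contact_force: [0.1, -0.9, 2.1]
width: 0.225
```

```bash
python3 -c "
from h import *
s=arm.sense();print(s['position'].round(2),s['contact_force'].round(2),s['ft_torque'].round(3));snap('wrist','w7')
crop('w7',260,0,380,90,6,'c7w')
s=arm.sense();print(s['position'].round(2),s['contact_force'].round(2),s['ft_torque'].round(3))
"
```

```text
[ 568.19 -105.95   79.19] [ 0.09 -0.95  2.13] [ 0.121 -0.016 -0.022]
[ 568.19 -105.84   79.17] [1.08 0.18 2.98] [0.212 0.043 0.022]
```

View pics/c7w.png

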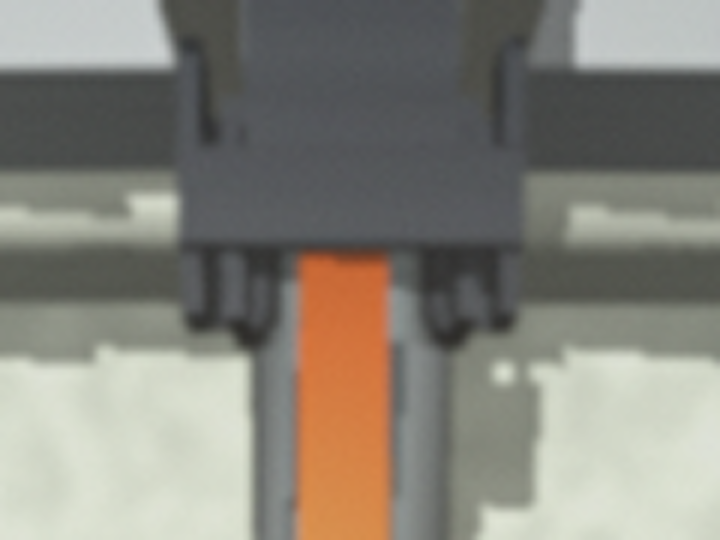

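Request:
jog_arm(deltas=[[[1, 0, 0, 0, 0, 0, 0], [2, 0, 0, 0, 0, 0, 0], [3, 0, 0, 0, 0, 0, 0], [4, 0, 0, 0, 0, 0, 0], [5, 0, 0, 0, 0, 0, 0], [6, 0, 0, 0, 0, 0, 0]]])

```text
time: 10.42
position: [567.8, -100.2, 79.2]
tool_rot: [0.0, 0.68, 0.733, -0.0]
contact_force: [0.4, -2.7, 3.0]
width: 0.22
```

Request:
jog_arm(deltas=[[[1, 0, 0, 0, 0, 0, 0], [2, 0, 0, 0, 0, 0, 0], [3, 0, 0, 0, 0, 0, 0]]])

```text
time: 10.8
position: [567.8, -97.9, 79.3]
tool_rot: [0.001, 0.68, 0.733, -0.0]
contact_force: [0.4, -5.7, 3.0]
width: 0.224
```

```bash
python3 -c "
from h import *
s=arm.sense();print(s['position'].round(2),s['contact_force'].round(2),s['ft_torque'].round(3));snap('wrist','w8')
crop('w8',260,0,380,90,6,'c8w')
d=load('w8');print(pts(d,[(319,v) for v in range(2,70,5)]).round(1))
s=arm.sense();print(s['position'].round(2),s['contact_force'].round(2),s['ft_torque'].round(3))
"
```

```text
[567.8  -97.9   79.35] [ 0.37 -5.68  3.03] [-0.781 -0.007  0.002]
[[ 5.601e+02  1.610e+01  8.310e+01]
 [ 5.603e+02  1.250e+01  8.920e+01]
 [ 5.605e+02  1.060e+01  8.970e+01]
 [ 5.606e+02  8.600e+00  9.070e+01]
 [ 5.607e+02  6.900e+00  9.020e+01]
 [ 5.609e+02  5.200e+00  8.980e+01]
 [ 5.610e+02  3.500e+00  8.930e+01]
 [ 5.612e+02  1.400e+00  9.060e+01]
 [ 5.613e+02 -3.000e-01  9.010e+01]
 [ 5.614e+02 -2.000e+00  8.940e+01]
 [ 5.616e+02 -4.000e+00  9.000e+01]
 [ 5.617e+02 -5.900e+00  9.010e+01]
 [ 5.619e+02 -7.700e+00  8.980e+01]
 [ 5.620e+02 -9.800e+00  9.120e+01]]
[567.79 -97.79  79.34] [-0.08 -5.44  3.65] [-0.618 -0.061 -0.006]
```

View pics/c8w.png

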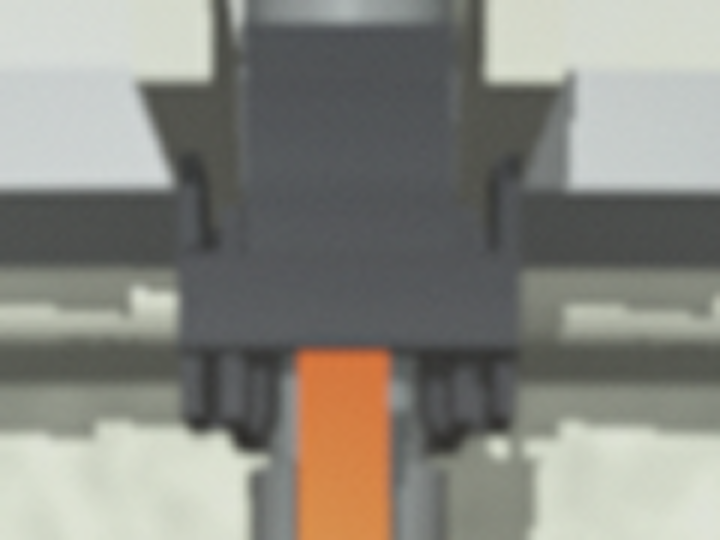

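Request:
jog_arm(deltas=[[[0.3, 0, -0.3, 0, 0, 0, 0], [1, 0, -0.5, 0, 0, 0, 0], [2, 0, -0.5, 0, 0, 0, 0], [3, 0, -0.5, 0, 0, 0, 0]]])

```text
time: 11.35
position: [567.7, -95.9, 79.7]
tool_rot: [0.001, 0.68, 0.733, -0.001]
contact_force: [0.2, -9.1, 1.1]
width: 0.22
```

```bash
python3 -c "
from h import *
s=arm.sense();print(s['position'].round(2),s['contact_force'].round(2),s['ft_torque'].round(3))
"
```

```text
[567.73 -95.92  79.74] [ 0.16 -9.11  1.12] [-1.521 -0.074  0.051]
```

Request:
jog_arm(deltas=[[[1, 0, 0, 0, 0, 0, 0], [2, 0, 0, 0, 0, 0, 0], [2.5, 0, 0, 0, 0, 0, 0]]])

```text
time: 11.72
position: [567.6, -93.6, 79.8]
tool_rot: [0.002, 0.68, 0.733, -0.001]
contact_force: [1.1, -9.6, 0.9]
width: 0.221
```

```bash
python3 -c "
from h import *
s=arm.sense();print(s['position'].round(2),s['contact_force'].round(2),s['ft_torque'].round(3))
"
```

```text
[567.63 -93.62  79.75] [ 1.12 -9.56  0.94] [-1.582 -0.083 -0.016]
```

Push steady at about 9.6 N, so I'm past the force rise.

Request:
jog_arm(deltas=[[[1, 0, 0, 0, 0, 0, 0], [2, 0, 0, 0, 0, 0, 0], [3, 0, 0, 0, 0, 0, 0]]])

```text
time: 12.1
position: [567.1, -89.9, 79.6]
tool_rot: [0.001, 0.68, 0.733, -0.001]
contact_force: [0.7, -5.3, 1.1]
width: 0.223
```

Request:
jog_arm(deltas=[[[1, 0, 0, 0, 0, 0, 0], [2, 0, 0, 0, 0, 0, 0], [3, 0, 0, 0, 0, 0, 0]]])

```text
time: 12.48
position: [566.6, -86.7, 79.5]
tool_rot: [0.001, 0.68, 0.733, -0.001]
contact_force: [-0.6, -6.7, 1.1]
width: 0.222
```

```bash
python3 -c "
from h import *
s=arm.sense();print(s['position'].round(2),s['contact_force'].round(2),s['ft_torque'].round(3));snap('wrist','w9')
crop('w9',260,0,380,110,5,'c9w')
d=load('w9');print(pts(d,[(319,v) for v in range(2,90,5)]).round(1))
s=arm.sense();print(s['position'].round(2),s['contact_force'].round(2),s['ft_torque'].round(3))
"
```

```text
[566.64 -86.67  79.49] [-0.57 -6.69  1.09] [-0.945 -0.002  0.055]
[[558.9  26.8  84.9]
 [559.1  25.3  83.5]
 [559.2  23.1  84.8]
 [559.4  21.4  84.5]
 [559.5  19.5  84.4]
 [559.6  17.7  84.1]
 [559.8  15.8  84.5]
 [560.   12.2  93. ]
 [560.2  10.6  91.9]
 [560.3   8.7  92.5]
 [560.5   6.9  92. ]
 [560.6   4.8  93.9]
 [560.8   2.9  94.3]
 [560.9   1.2  93.5]
 [561.   -0.8  95. ]
 [561.2  -2.7  94.8]
 [561.3  -4.6  95.6]
 [561.5  -6.4  94.2]]
[566.59 -86.43  79.48] [ 0.05 -4.66  0.67] [-0.678 -0.063  0.005]
```

View pics/c9w.png

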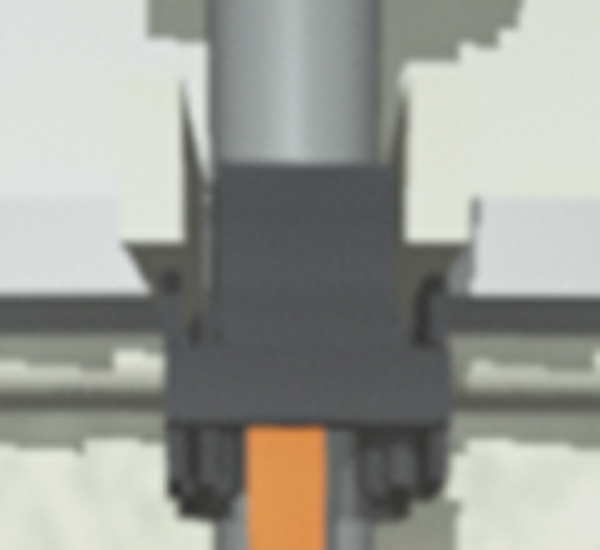

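Request:
jog_arm(deltas=[[[1, 0, 0, 0, 0, 0, 0], [2, 0, 0, 0, 0, 0, 0], [3, 0, 0, 0, 0, 0, 0]]])

```text
time: 12.9
position: [566.2, -83.0, 79.4]
tool_rot: [0.0, 0.68, 0.733, -0.0]
contact_force: [-0.1, -4.8, 1.0]
width: 0.22
```

Request:
jog_arm(deltas=[[[1, 0, 0, 0, 0, 0, 0], [2, 0, 0, 0, 0, 0, 0], [3, 0, 0, 0, 0, 0, 0]]])

```text
time: 13.28
position: [565.9, -78.9, 79.4]
tool_rot: [-0.0, 0.68, 0.733, 0.0]
contact_force: [0.1, -1.1, 0.4]
width: 0.223
```

```bash
python3 -c "
from h import *
s=arm.sense();print(s['position'].round(2),s['contact_force'].round(2),s['ft_torque'].round(3));snap('wrist','w10')
crop('w10',260,0,380,110,5,'c10w')
d=load('w10');print(pts(d,[(319,v) for v in range(2,100,6)]).round(1))
s=arm.sense();print(s['position'].round(2),s['contact_force'].round(2),s['ft_torque'].round(3))
"
```

```text
[565.88 -78.93  79.38] [ 0.1  -1.06  0.43] [ 0.124 -0.012  0.009]
[[558.1  35.1  83. ]
 [558.3  32.4  84.9]
 [558.5  30.6  83.5]
 [558.7  28.1  84.4]
 [558.8  26.1  83.1]
 [559.   23.7  83.6]
 [559.2  21.2  84.7]
 [559.4  18.7  85.8]
 [559.6  15.9  89.1]
 [559.8  13.6  89.1]
 [560.    9.6 102.3]
 [560.2   7.8 100.4]
 [560.4   5.5 102.4]
 [560.5   3.4 102.2]
 [560.7   1.3 100.8]
 [560.9  -0.9 101.5]
 [561.   -3.  100.8]]
[565.87 -78.85  79.42] [0.92 0.61 0.29] [ 0.214 -0.045 -0.016]
```

View pics/c10w.png

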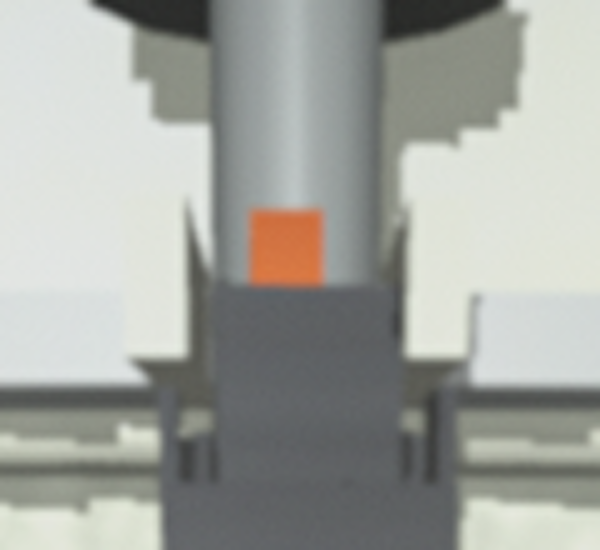

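The clip has sprung up: its top went from z≈90.7 to ≈101.8 and the push is gone. I'll raise the wedge 1 mm off the axle and draw it out slowly.

Request:
jog_arm(deltas=[[[0, 0, -0.5, 0, 0, 0, 0], [0, 0, -1, 0, 0, 0, 0], [0, 0, -1.2, 0, 0, 0, 0], [0, 0, -1.2, 0, 0, 0, 0]]])

```text
time: 13.82
position: [566.1, -79.6, 80.8]
tool_rot: [-0.0, 0.68, 0.733, -0.0]
contact_force: [-0.3, -0.1, -1.0]
width: 0.22
```

```bash
python3 -c "
from h import *
s=arm.sense();print(s['position'].round(2),s['contact_force'].round(2),s['ft_torque'].round(3));arm.camera('top')
s=arm.sense();print(s['position'].round(2),s['contact_force'].round(2),s['ft_torque'].round(3))
"
```

```text
[566.1  -79.6   80.75] [-0.34 -0.07 -0.95] [ 0.012  0.025 -0.01 ]
[566.09 -79.62  80.76] [ 0.29 -0.35 -0.19] [-0.001 -0.007 -0.045]
```

Free of contact. Drawing the wedge out.

Request:
jog_arm(deltas=[[[-1, 0, 0, 0, 0, 0, 0], [-3, 0, 0, 0, 0, 0, 0], [-5, 0, 0, 0, 0, 0, 0], [-7.5, 0, 0, 0, 0, 0, 0], [-10, 0, 0, 0, 0, 0, 0], [-12.5, 0, 0, 0, 0, 0, 0], [-15, 0, 0, 0, 0, 0, 0], [-17.5, 0, 0, 0, 0, 0, 0], [-20, 0, 0, 0, 0, 0, 0], [-22.5, 0, 0, 0, 0, 0, 0]]])

```text
time: 15.12
position: [567.9, -102.2, 80.8]
tool_rot: [-0.0, 0.68, 0.733, -0.0]
contact_force: [-0.5, 0.5, -0.5]
width: 0.221
```

```bash
python3 -c "
from h import *
s=arm.sense();print(s['position'].round(2),s['contact_force'].round(2),s['ft_torque'].round(3));snap('wrist','w11')
crop('w11',260,0,380,110,5,'c11w')
"
```

```text
[ 567.86 -102.2    80.82] [-0.45  0.53 -0.52] [-0.024 -0.041  0.018]
```

View pics/c11w.png

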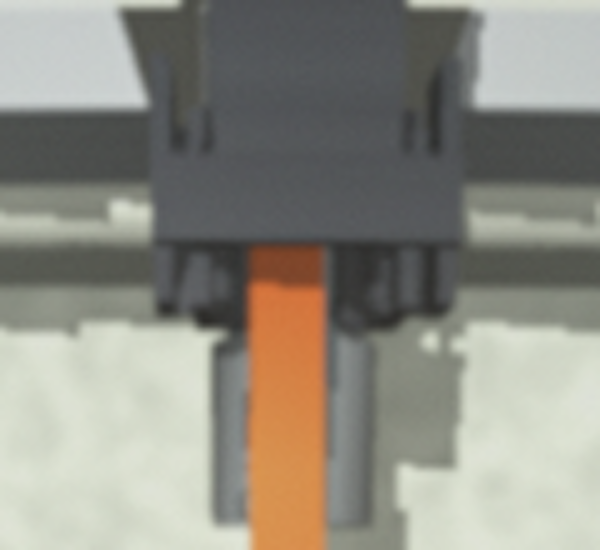

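Clip stays perched. I'll finish the withdrawal, then back off well clear.

Request:
jog_arm(deltas=[[[-2.5, 0, 0, 0, 0, 0, 0], [-5, 0, 0, 0, 0, 0, 0], [-8, 0, 0, 0, 0, 0, 0], [-11, 0, 0, 0, 0, 0, 0], [-14, 0, 0, 0, 0, 0, 0], [-18, 0, 0, 0, 0, 0, 0], [-23, 0, 0, 0, 0, 0, 0], [-30, 0, 0, 0, 0, 0, 0], [-38, 0, 0, 0, 0, 0, 0]]])

```text
time: 16.3
position: [570.8, -140.5, 80.8]
tool_rot: [0.0, 0.68, 0.733, -0.0]
contact_force: [-0.2, 0.3, -1.8]
width: 0.221
```

```bash
python3 -c "
from h import *
go(617,-312,70,81.6)
s=load('top0')
snap('wrist','w12')
"
```

```text
pos [ 570.8 -140.5   80.8] yaw 94.34 xaxis [-7.570e-02  9.971e-01 -1.000e-04] zax [ 0.e+00 -1.e-04 -1.e+00]
delta [-174.5   33.1   10.8] [ 0.    0.   12.74] dist 178.0
```

View pics/w12.png

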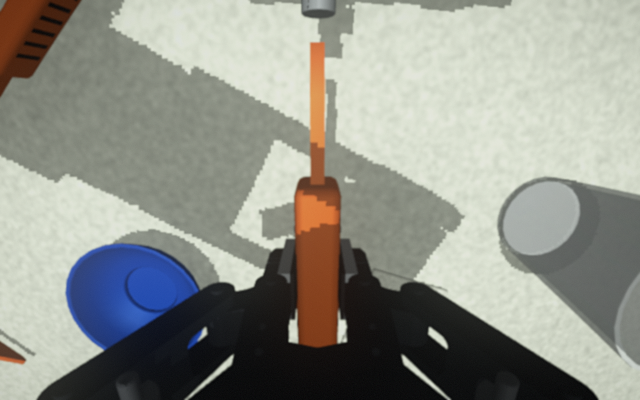

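```bash
python3 -c "
from h import *
s=load('top0'); P=onz(s,[(331.6,137.1),(406,155.5),(399,181.8),(325.3,164.5)],4); print(P.round(1)); c=P.mean(0); a=(P[0]+P[3]-P[1]-P[2])/2; L=np.linalg.norm(a);a/=L; print(c,L,np.linalg.norm(P[0]-P[3]),np.linalg.norm(P[1]-P[2]),a,np.degrees(np.arctan2(a[1],a[0])))
g=np.array([617,-319.5,4]);print('orig grip in pad',(g-c)@a)
t=c-15*a;print(t); yaw=np.degrees(np.arctan2(a[1],a[0]));go(t[0],t[1],60,yaw);go(t[0],t[1],10,yaw)
"
```

```text
[[ 689.5 -208.6    4. ]
 [ 642.4 -391.6    4. ]
 [ 576.7 -372.3    4. ]
 [ 620.4 -192.4    4. ]]
[ 632.2481514  -291.21680085    4.        ] 187.02941734217202 70.94631579414508 68.50955648542852 [0.24231597 0.97019739 0.        ] 75.97672886935774
orig grip in pad -31.13515651257473
[ 628.61341187 -305.76976167    4.        ]
pos [ 571.  -141.6   80.9] yaw 94.31 xaxis [-7.520e-02  9.972e-01 -9.000e-04] zax [ 4.e-04 -8.e-04 -1.e+00]
delta [-168.    45.1   21. ] [ 0.03  0.05 18.33] dist 175.2
pos [ 571.  -141.6   80.9] yaw 94.31 xaxis [-7.520e-02  9.972e-01 -9.000e-04] zax [ 4.e-04 -8.e-04 -1.e+00]
delta [-168.    45.1   71. ] [ 0.03  0.05 18.33] dist 187.9
```

Request:
jog_arm(deltas=[[[-55, 15, 0, 0, 0, 6, 0], [-110, 30, 5, 0, 0, 14, 0], [-155, 43, 20, 0, 0, 18.3, 0], [-168, 45, 40, 0, 0, 18.3, 0], [-168, 45, 55, 0, 0, 18.3, 0], [-168, 45, 63, 0, 0, 18.3, 0], [-168, 45, 68, 0, 0, 18.3, 0], [-168, 45, 70, 0, 0, 18.3, 0], [-168, 45, 70, 0, 0, 18.3, 0]]])

```text
time: 17.48
position: [628.7, -303.7, 11.4]
tool_rot: [0.0, 0.788, 0.616, 0.0]
contact_force: [-0.6, 0.1, -1.2]
width: 0.225
```

Request:
jog_arm(deltas=[[[0, 0, 1, 0, 0, 0, 0], [0, 0, 2, 0, 0, 0, 0], [0, 0, 2, 0, 0, 0, 0]]])

```text
time: 17.85
position: [628.3, -304.1, 8.8]
tool_rot: [0.0, 0.788, 0.616, 0.0]
contact_force: [0.5, 0.2, -1.0]
width: 0.226
```

```bash
python3 -c "
from h import *
s=arm.sense();print(s['position'].round(2),s['contact_force'].round(2),s['ft_torque'].round(3));go(628.6,-305.8,7.6,76)
"
```

```text
[ 628.27 -304.1     8.83] [ 0.48  0.2  -0.98] [ 0.018 -0.045  0.021]
pos [ 628.3 -304.1    8.8] yaw 76.03 xaxis [0.2414 0.9704 0.    ] zax [ 0.  0. -1.]
delta [-1.6  0.7  1.2] [ 0.   -0.    0.03] dist 2.1
```

Request:
jog_arm(deltas=[[[0, 0, 0.6, 0, 0, 0, 0], [0, 0, 1, 0, 0, 0, 0], [0, 0, 1, 0, 0, 0, 0]]])

```text
time: 18.23
position: [628.3, -304.1, 7.9]
tool_rot: [0.0, 0.788, 0.616, -0.0]
contact_force: [0.2, 0.2, -0.2]
width: 0.221
```

```bash
python3 -c "
from h import *
s=arm.sense();print(s['position'].round(2),s['contact_force'].round(2),s['ft_torque'].round(3))
"
```

```text
[ 628.31 -304.09    7.89] [ 0.17  0.2  -0.16] [0.009 0.042 0.023]
```

Request:
jog_arm(deltas=[[[0, 0, 0.3, 0, 0, 0, 0], [0, 0, 0.3, 0, 0, 0, 0.3], [0, 0, 0.3, 0, 0, 0, 0.4], [0, 0, 0.3, 0, 0, 0, 0.5], [0, 0, 0.3, 0, 0, 0, 0.5], [0, 0, -5, 0, 0, 0, 0.5], [0, 0, -20, 0, 0, 0, 0.5], [0, 0, -60, 0, 0, 0, 0.5], [0, 0, -120, 0, 0, 0, 0.5], [0, 0, -160, 0, 0, 0, 0.5], [0, 0, -160, 0, 0, 0, 0.5], [0, 0, -160, 0, 0, 0, 0.5]]])

```text
time: 19.73
position: [628.1, -303.8, 168.2]
tool_rot: [0.0, 0.788, 0.616, 0.0]
contact_force: [-0.2, -0.2, -1.1]
width: 0.498
```

```bash
python3 -c "
from h import *
s=arm.sense();print(s['time'],s['position'].round(2),s['contact_force'].round(2),s['width']);snap('wrist','w13');snap('scene','s13')
crop('s13',200,190,450,310,3.2,'c13');go(560.4+2,-4-50,165,94.3)
"
```

```text
19.725 [ 628.08 -303.84  168.22] [-0.16 -0.19 -1.06] 0.497867238933893
pos [ 627.5 -303.5  166.4] yaw 76.04 xaxis [0.2413 0.9705 0.001 ] zax [-0.0023  0.0016 -1.    ]
delta [ 226.4 -123.4    1.9] [ -0.14  -0.08 -18.26] dist 257.8
```

View pics/w13.png

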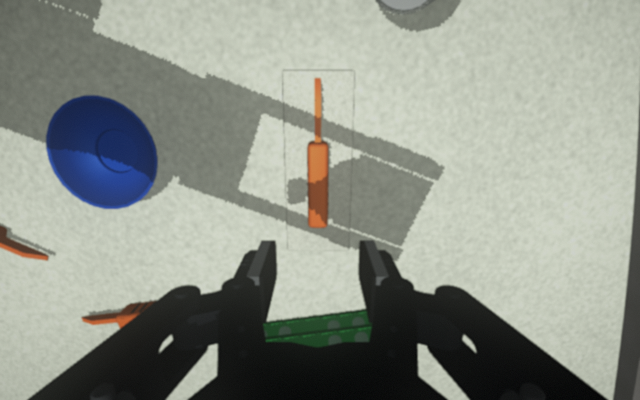

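View pics/c13.png

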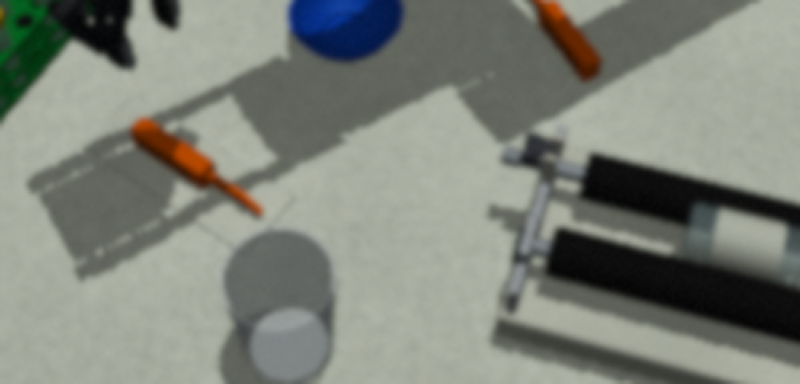

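Request:
jog_arm(deltas=[[[56, -31, 5, 0, 0, -6, 0.5], [112, -62, 10, 0, 0, -15, 0.5], [168, -93, 15, 0, 0, -18.3, 0.5], [215, -116, 15, 0, 0, -18.3, 0.5], [226, -122, 15, 0, 0, -18.3, 0.5], [226, -122, 15, 0, 0, -18.3, 0.5], [226, -122, 15, 0, 0, -18.3, 0.5], [226, -122, 15, 0, 0, -18.3, 0.5]]])

```text
time: 20.82
position: [564.8, -56.9, 152.5]
tool_rot: [0.0, 0.681, 0.733, -0.0]
contact_force: [-0.1, 0.2, 0.1]
width: 0.501
```

```bash
python3 -c "
from h import *
s=arm.sense();TC=s['position'];snap('wrist','w14');print(TC,arm.sense()['position'])
d=load('w14')
crop('w14',240,40,400,160,5,'c14')
for v in range(60,150,6):
  P=pts(d,[(u,v) for u in range(290,352,4)]);print(v,P[8][:2].round(1),P[:,2].round(0).astype(int))
"
```

```text
[564.79751319 -56.87126866 152.49203702] [564.72720298 -56.70799948 152.54732444]
60 [560.5  43.4] [86 89 91 96 95 94 96 97 95 95 95 93 91 88 79 45]
66 [560.8  40. ] [86 90 91 92 94 94 95 95 96 94 93 93 91 89 78 43]
72 [561.1  37.6] [43 44 66 67 66 82 84 84 85 82 65 65 42 44 43 43]
78 [561.4  34.1] [44 44 43 43 42 82 83 84 82 81 44 44 43 44 43 43]
84 [561.7  30.3] [43 43 44 44 44 82 84 84 84 80 43 43 44 44 44 42]
90 [562.   26.5] [42 43 43 43 43 82 83 83 83 81 43 44 42 43 44 44]
96 [562.3  22.7] [43 44 44 43 43 82 84 84 83 81 44 45 45 43 43 44]
102 [562.6  18.9] [43 44 44 43 44 82 84 85 83 81 42 44 43 43 44 44]
108 [562.9  15. ] [ 76  74 106 104  74  82  84  83  85  81  97 104  75  75  74  74]
114 [563.2  11.1] [ 74  75 105 104  75  83 295  84  84  82  99 105  75  74  75  74]
120 [563.2   7.9] [ 44  43 104 104  76 102 102 103 101 102 101 105  43  43  43  43]
126 [563.5   4.3] [  1  -1   1 100   2 104 102 102 102 103 102  95   0   3   1   0]
132 [5.638e+02 5.000e-01] [ -1   1   0 101  98 102 102 102 102 101 101  97   0   0   0  -1]
138 [564.1  -3.2] [  1  -1   0 103 102 101 102 102 102 102 101 102   1   0   0  -1]
144 [564.4  -7. ] [  0   0   1 102 102 101 103 102 101 103 102 102   1   1   0   0]
```

View pics/c14.png

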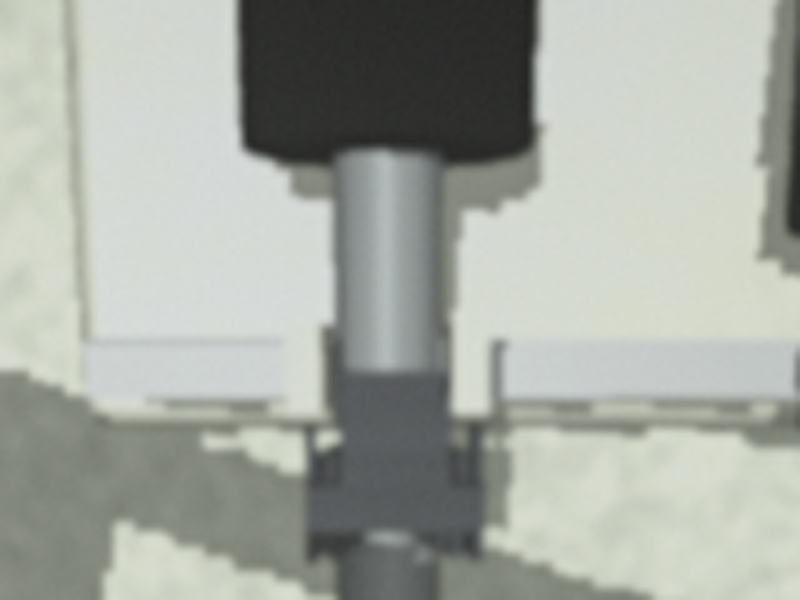

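```bash
python3 -c "
from h import *
d=load('w14'); TC=np.array([564.75,-56.8,152.5])
P=onz(d,[(301.6,140),(336.6,140),(307,150.5),(335,150.5),(319.5,147),(307,127),(333,127)],101.5);print(P.round(1))
print(onz(d,[(300,124),(330.5,124)],104).round(1))
m=(P[0]+P[1])/2;print(m)
a=np.array([-.0752,.9972]);
g=np.array([560.4,-4.]);print(((P[:,:2]-g)@a).round(1),((P[:,:2]-g)@np.array([.9972,.0752])).round(1))
t=g-4*a; go(t[0],t[1],125,94.3);go(t[0],t[1],85,94.3)
"
```

```text
[[551.3  -5.5 101.5]
 [573.5  -3.8 101.5]
 [555.1 -11.9 101.5]
 [573.1 -10.5 101.5]
 [563.   -9.  101.5]
 [554.2   2.9 101.5]
 [570.5   4.1 101.5]]
[[549.8   4.6 104. ]
 [568.6   6.  104. ]]
[562.3742538   -4.61699886 101.5       ]
[-0.8 -0.8 -7.4 -7.4 -5.2  7.3  7.3] [-9.2 13.1 -5.8 12.1  2.2 -5.7 10.6]
pos [564.7 -56.7 152.5] yaw 94.23 xaxis [-7.380e-02  9.973e-01 -1.000e-04] zax [-2.e-04 -1.e-04 -1.e+00]
delta [48.9 -0.4 27.5] [-0.01  0.01 -0.07] dist 56.1
pos [564.7 -56.7 152.5] yaw 94.23 xaxis [-7.380e-02  9.973e-01 -1.000e-04] zax [-2.e-04 -1.e-04 -1.e+00]
delta [48.9 -0.4 67.5] [-0.01  0.01 -0.07] dist 83.4
```

Request:
jog_arm(deltas=[[[25, 0, 15, 0, 0, 0, 0.5], [48, 0.5, 30, 0, 0, 0, 0.5], [49, 0.7, 40, 0, 0, 0, 0.5], [49, 0.7, 40, 0, 0, 0, 0.5], [49, 0.7, 40, 0, 0, 0, 0.5]]])

```text
time: 21.5
position: [562.0, -7.4, 113.3]
tool_rot: [0.0, 0.68, 0.733, 0.0]
contact_force: [0.2, -0.2, -0.1]
width: 0.497
```

```bash
python3 -c "
from h import *
s=arm.sense();TC=s['position'];snap('wrist','w15');print(TC,arm.sense()['position'])
go(561.2,-8,85,94.3)
"
```

```text
[562.01334035  -7.43508777 113.25879933] [562.0719899   -7.37313145 113.3920651 ]
pos [562.1  -7.4 113.4] yaw 94.28 xaxis [-7.460e-02  9.972e-01 -5.000e-04] zax [ 1.2e-03 -4.0e-04 -1.0e+00]
delta [-0.5 -0.9 28.4] [ 0.06  0.03 -0.02] dist 28.4
```

View pics/w15.png

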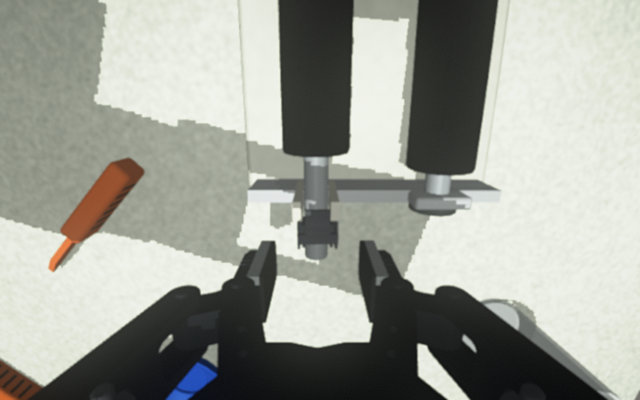

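Request:
jog_arm(deltas=[[[-0.5, 0.2, 8, 0, 0, 0, 0.5], [-0.5, 0.2, 16, 0, 0, 0, 0.5], [-0.5, 0.2, 23, 0, 0, 0, 0.5], [-0.5, 0.2, 28, 0, 0, 0, 0.5], [-0.5, 0.2, 28, 0, 0, 0, 0.5]]])

```text
time: 22.18
position: [561.3, -6.8, 84.2]
tool_rot: [-0.0, 0.68, 0.733, -0.0]
contact_force: [0.2, -0.5, -1.2]
width: 0.497
```

```bash
python3 -c "
from h import *
s=arm.sense();TC=s['position'];snap('wrist','w16');snap('scene','s16');print(TC,arm.sense()['position'],s['contact_force'])
crop('w16',220,160,420,310,4,'c16')
"
```

```text
[561.28376288  -6.75211439  84.20000435] [561.77682862  -6.81060474  84.85070594] [ 0.18732193 -0.52132856 -1.21647243]
```

View pics/c16.png

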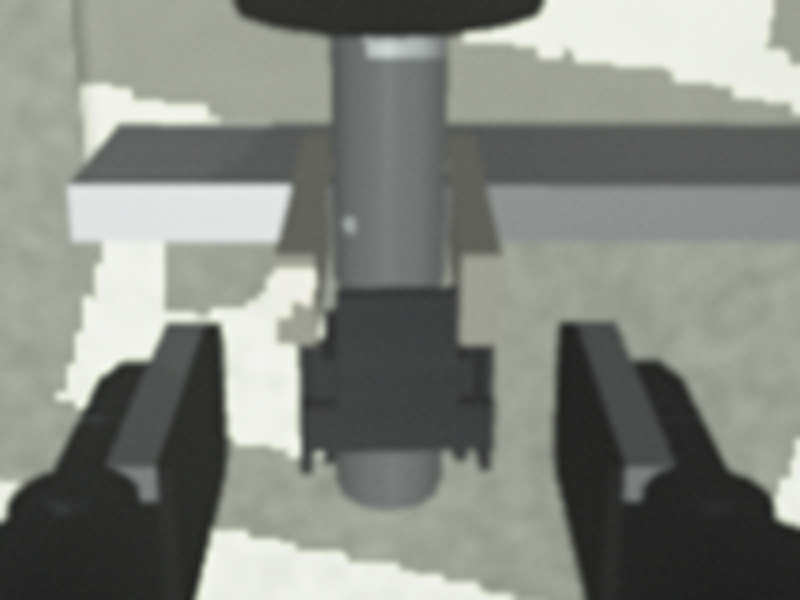

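Request:
jog_arm(deltas=[[[-1, 0.5, 0, 0, 0, 0, 0.45], [-1, 0.5, 0, 0, 0, 0, 0.38], [-1, 0.5, 0, 0, 0, 0, 0.32], [-1, 0.5, 0, 0, 0, 0, 0.28], [-1, 0.5, 0, 0, 0, 0, 0.24], [-1, 0.5, 0, 0, 0, 0, 0.2], [-1, 0.5, 0, 0, 0, 0, 0.2], [-1, 0.5, 0, 0, 0, 0, 0.2]]], squeeze=20)

```text
time: 23.28
position: [562.1, -7.8, 84.8]
tool_rot: [-0.0, 0.68, 0.733, -0.0]
contact_force: [-2.2, 0.7, 2.0]
width: 0.262
```

```bash
python3 -c "
from h import *
s=arm.sense();TC=s['position'];snap('wrist','w17');print(TC,s['width'],s['contact_force'])
crop('w17',220,160,420,310,4,'c17')
"
```

```text
[562.11056397  -7.7849254   84.83285918] 0.2617282327212916 [-2.16787561  0.66902814  2.03216599]
```

View pics/c17.png

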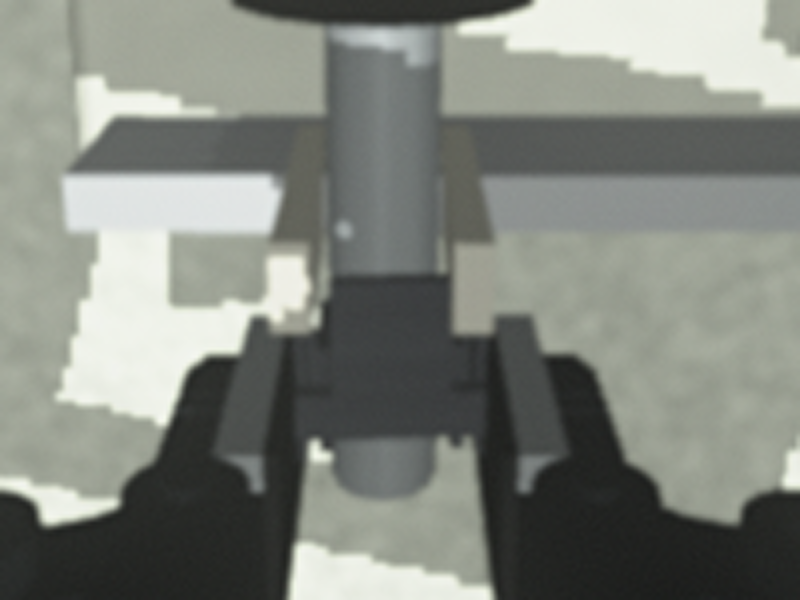

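Request:
jog_arm(deltas=[[[0, 0, 0, 0, 0, 0, 0.1], [0, 0, -2, 0, 0, 0, 0.1], [0, 0, -6, 0, 0, 0, 0.1], [0, 0, -12, 0, 0, 0, 0.1], [0, 0, -20, 0, 0, 0, 0.1], [0, 0, -30, 0, 0, 0, 0.1], [0, 0, -42, 0, 0, 0, 0.1], [0, 0, -50, 0, 0, 0, 0.1], [0, 0, -50, 0, 0, 0, 0.1]]])

```text
time: 24.45
position: [562.8, -7.9, 135.8]
tool_rot: [0.001, 0.68, 0.733, 0.0]
contact_force: [-0.2, -1.4, -0.0]
width: 0.264
```

```bash
python3 -c "
from h import *
s=arm.sense();snap('wrist','w18');print(s['position'],s['width'],s['contact_force'])
go(437.6,-223.3,110,94.3)
"
```

```text
[562.80482189  -7.9063476  135.82582963] 0.2638605131718706 [-0.17693583 -1.38399965 -0.00728913]
pos [562.4  -7.8 135.2] yaw 94.34 xaxis [-7.570e-02  9.971e-01 -2.000e-04] zax [ 7.e-04 -2.e-04 -1.e+00]
delta [-205.4 -140.8   25.1] [0.04 0.01 0.04] dist 250.3
```

View pics/w18.png

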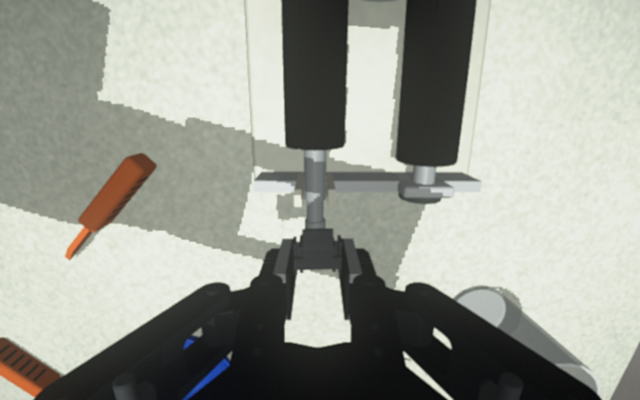

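```bash
python3 -c "
from h import *
for t in('w13','w12','top0'):
    s=load(t);h=cv2.cvtColor(s['p'],cv2.COLOR_BGR2HSV);m=cv2.inRange(h,(105,120,50),(128,255,255))
    n,l,st,c=cv2.connectedComponentsWithStats(m);i=max((k for k in range(1,n) if st[k,0]>40 or t!='top0'),key=lambda k:st[k,4])
    cs,_=cv2.findContours((l==i).astype(np.uint8),0,2);k=cv2.convexHull(max(cs,key=len));e=cv2.fitEllipse(k);print(t,e)
    print(onz(s,[e[0]],32).round(1),onz(s,[e[0]],20).round(1))
go(437.6,-227,95,94.3)
"
```

```text
w13 ((101.3656234741211, 151.84043884277344), (99.95268249511719, 121.3674545288086), 137.71693420410156)
[[ 438.5 -222.5   32. ]] [[ 429.6 -222.1   20. ]]
w12 ((127.56005096435547, 294.16400146484375), (103.78295135498047, 129.3724365234375), 85.25321197509766)
[[ 433.  -212.8   32. ]] [[ 424.7 -221.9   20. ]]
top0 ((339.1138916015625, 238.88833618164062), (44.84368896484375, 45.536720275878906), 165.80616760253906)
[[ 437.2 -222.6   32. ]] [[ 437.7 -223.3   20. ]]
pos [562.4  -7.8 135.2] yaw 94.34 xaxis [-7.570e-02  9.971e-01 -2.000e-04] zax [ 7.e-04 -2.e-04 -1.e+00]
delta [-209.1 -141.1   40.1] [0.04 0.01 0.04] dist 255.4
```

Request:
jog_arm(deltas=[[[-50, -33, 0, 0, 0, 0, 0.1], [-100, -68, 5, 0, 0, 0, 0.1], [-150, -103, 15, 0, 0, 0, 0.1], [-195, -132, 25, 0, 0, 0, 0.1], [-208, -141, 35, 0, 0, 0, 0.1], [-208, -141, 35, 0, 0, 0, 0.1], [-208, -141, 35, 0, 0, 0, 0.1]]])

```text
time: 25.38
position: [437.9, -224.8, 99.8]
tool_rot: [-0.0, 0.68, 0.734, 0.0]
contact_force: [0.6, 0.4, -0.5]
width: 0.256
```

```bash
python3 -c "
from h import *
s=arm.sense();snap('wrist','w19');snap('scene','s19');print(s['position'],s['width'],s['contact_force'])
crop('s19',250,140,370,230,6,'c19')
"
```

```text
[ 437.94175829 -224.77421944   99.82465341] 0.2562600838939701 [ 0.58303876  0.3616251  -0.4666921 ]
```

View pics/w19.png

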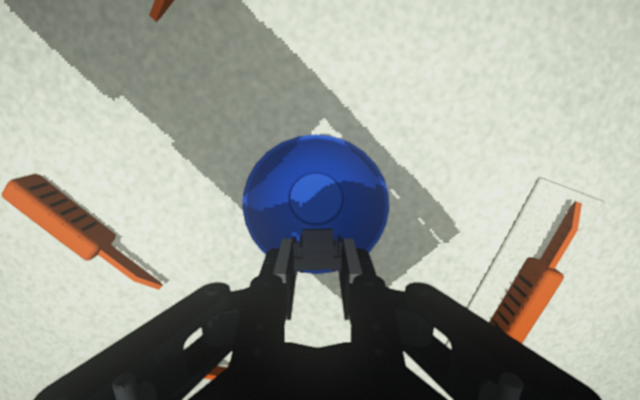

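View pics/c19.png

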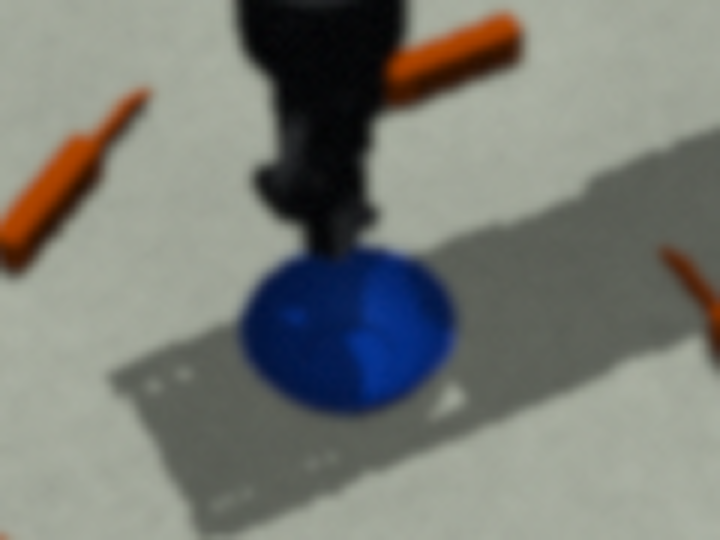

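Request:
jog_arm(deltas=[[[0, 0, 25, 0, 0, 0, 0.1], [0, 0, 50, 0, 0, 0, 0.1], [0, 0, 65, 0, 0, 0, 0.1], [0, 0, 73, 0, 0, 0, 0.1], [0, 0, 78, 0, 0, 0, 0.1], [0, 0, 78, 0, 0, 0, 0.1]]])

```text
time: 26.22
position: [437.6, -226.0, 22.0]
tool_rot: [0.0, 0.68, 0.733, 0.0]
contact_force: [-0.3, 0.0, -0.1]
width: 0.263
```

```bash
python3 -c "
from h import *
s=arm.sense();snap('wrist','w20');print(s['position'],s['width'],s['contact_force'])
"
```

```text
[ 437.58981174 -225.976306     21.97141587] 0.2629154522635169 [-0.33333496  0.00522877 -0.12575548]
```

View pics/w20.png

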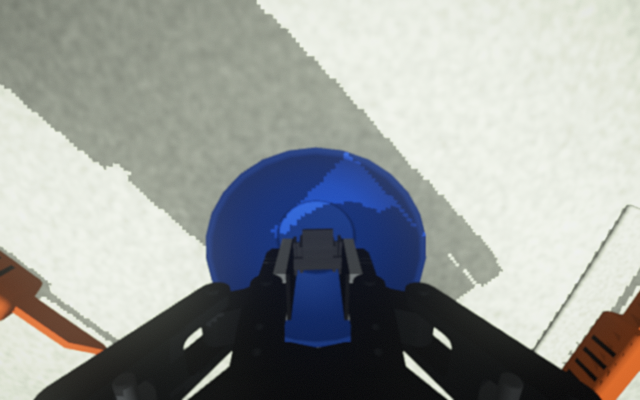

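Request:
jog_arm(deltas=[[[0, 0, 2, 0, 0, 0, 0.1], [0, 0, 4, 0, 0, 0, 0.1], [0, 0, 6, 0, 0, 0, 0.1], [0, 0, 6, 0, 0, 0, 0.1]]])

```text
time: 26.78
position: [437.2, -225.8, 15.7]
tool_rot: [-0.0, 0.68, 0.733, 0.0]
contact_force: [-0.9, -0.8, -0.2]
width: 0.263
```

Request:
jog_arm(deltas=[[[0, 0, 0, 0, 0, 0, 0.28], [0, 0, 0, 0, 0, 0, 0.32], [0, 0, 0, 0, 0, 0, 0.36], [0, 0, 0, 0, 0, 0, 0.4], [0, 0, 0, 0, 0, 0, 0.4], [0, 0, -5, 0, 0, 0, 0.4], [0, 0, -15, 0, 0, 0, 0.4], [0, 0, -40, 0, 0, 0, 0.4], [0, 0, -90, 0, 0, 0, 0.4], [-30, 0, -130, 0, 0, 0, 0.4], [-60, 0, -150, 0, 0, 0, 0.4], [-60, 0, -150, 0, 0, 0, 0.4], [-60, 0, -150, 0, 0, 0, 0.4]]])

```text
time: 28.4
position: [441.3, -284.7, 165.4]
tool_rot: [-0.001, 0.68, 0.733, 0.0]
contact_force: [-0.7, -0.3, -1.0]
width: 0.402
```

```bash
python3 -c "
from h import *
s=arm.sense();snap('wrist','w21');snap('scene','s21');snap('top','t21');print(s['time'],s['position'],s['width'],s['contact_force'])
d=load('w21');p=d['p']
h=cv2.cvtColor(p,cv2.COLOR_BGR2HSV)
"
```

```text
28.4 [ 441.30613115 -284.74659644  165.41387493] 0.40193145609752545 [-0.69338521 -0.27904117 -1.01789018]
```

View pics/w21.png

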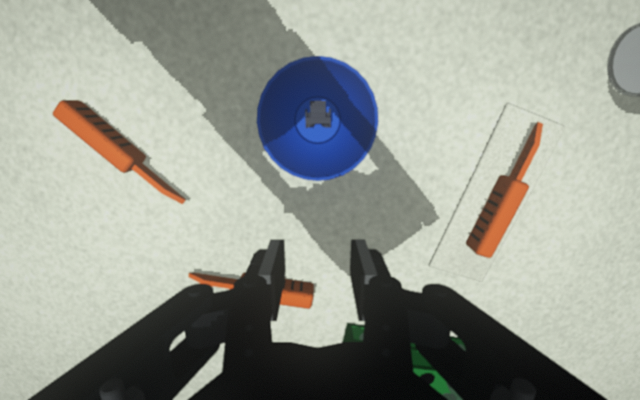

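View pics/s21.png

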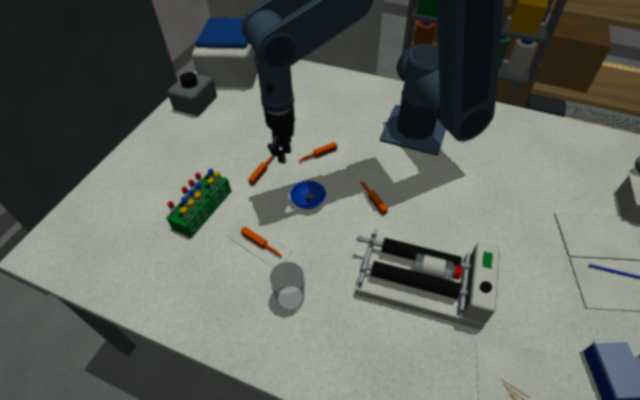

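```bash
python3 -c "
from h import *
d=load('w13');print('handle top',pts(d,[(318,v) for v in (150,170,190,215)]).round(1).tolist())
d=load('w21');print('clip',pts(d,[(318,112),(319,118)]).round(1).tolist())
print(arm.sense()['contact_force']); arm.job_done(); print(arm.sense()['time'])
"
```

```text
handle top [[637.7, -271.0, 32.6], [633.1, -289.5, 31.4], [628.5, -308.2, 32.4], [622.4, -332.9, 32.5]]
clip [[436.9, -216.8, 27.1], [438.2, -222.0, 26.8]]
[ 0.42228022 -0.214805    0.08678229]
the job is handed in; nothing more can be done
the job is handed in; nothing more can be done
```

The clip is off its axle and lies in the blue dish, and the wedge is back flat on its pad. I handed the job in after about 28 s; no verdict is reported.

- **Wedge:** I took the farthest of the orange tools (the one on the pad) and rested the blade on the bare axle end with about 2 N. I then slid it in steps under the crown. The push peaked at about 9.6 N and dropped away when the clip sprang up about 11 mm.
- **Withdrawal:** I lifted the wedge about 1 mm clear of the axle and drew it out slowly. The clip stayed perched on the axle. The wedge went back near the middle of its pad.
- **Clip:** I gripped it by its side skirts only after it was free, lifted it straight up, lowered it into the dish and let it drop a few millimetres.

**Last checks:**
- The clip lies within about 6 mm of the dish's centre, its top about 27 mm above the bench.
- The wedge's handle top reads 31 to 33 mm along its length (32 mm expected), so it is lying flat.
- The arm is clear and touches nothing, and the bottle, beaker and rack look undisturbed in the scene picture.

**What disagreed:**
- At the mixer the wrist camera read about 1.5 mm too high and, in one view, about 2 mm to the side. I therefore found the axle by contact force and centred the clip grasp by eye in the picture.
- The contact forces on the axle and the clip were inferred from wrist readings with about 1 N of noise, not measured directly.

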